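# Open the torch cooler's pressure cap and brush out the tube

## Robot

A 7-joint arm with a two-finger parallel gripper is mounted at the origin on the work surface. World frame = base frame: x ahead of the robot, y to its left, z up, the work surface at z = 0. Lengths are in mm, angles in degrees, forces in N, time in s.
With the tool pointing down it reaches from about 400 to 850 mm from the base axis. Payload 4.5 kg.
Tool frame: the origin (TCP) lies on the centre line of the jaws, within the pads' length; the fingertips stand 19 mm ahead of it and the grasp point (between the pads) is the TCP (r.tips_ahead is the distance from the TCP to the fingertips, in mm); z points along the fingers, y is the direction in which the jaws open and shut (so a half turn about z gives the same grasp; the last joint's range is limited). The gripper opens to 88 mm and grips with 3 to 60 N. Pads are 18 mm wide; open, the fingers measure 123 mm over their backs; the gripper's body (75 mm by 187 mm) begins 45 mm behind the grasp point.
Start: joints at [75.447, 39.483, -11.15, 89.685, 9.013, 51.709, -12.324], TCP at [177.43, -599.308, 257.743] pointing down, gripper open.
Joint ranges: [-172.22, 172.22], [-26.19, 119.32], [-84.43, 86.54], [7.71, 146.69], [-57.33, 237.33], [2.42, 119.75], [-152.13, 152.13]. Speed limits (degrees/s): [147.25, 147.25, 180, 180, 180, 180, 180].

## Interface

Orientations are given as [roll, pitch, yaw] about the fixed x, y, z axes, in that order (R = Rz(yaw) Ry(pitch) Rx(roll)).
In Python, from workcell import r gives the robot as it stands.
- The arm moves only by the tool drive_tool, never from a script. Its argument "increments" is a list of rows, each an object of numbers: "grip": the opening, from -1 (shut) to 1 (fully open), so that 0 is half open; "tx", "ty", "tz": the shift along the tool's x, y, z normalised to -1 to 1, where 1 is 0.15 m; "spin": the turn about the tool's z normalised to -1 to 1, where 1 is 90 degrees. A call has 1 to 12 rows; each row shifts and turns the pose as measured when the row begins, along the tool's axes as they then stand; what a row does not reach is not made up. A row lasts 1/12 s, in which the tool goes at most 41.7 mm and 7.16 degrees, less where a joint would pass 70% of its speed; a pose out of reach is approached as far as the arm can. A call with a number of a shift or a turn outside -1 to 1 is refused whole. A call with a gripper value outside its range is refused whole. The fingers move at their own pace and stop on an object; the grip force is fixed at half the most. Time passes only in rows, so rows that do not move let the fingers close. It gives the time, the measured TCP pose, the force and the opening at its end, in the units of the state.
- r.read_state(): the state, without advancing time (a new reading comes with each control period).
- r.grab_frame(name): name is "scene" or "side" or "wrist"; returns the picture (480x640x3 uint8, blue, green, red); there is no depth.
- r.get_calibration(name): a dict with "fov_y" (degrees; the focal length in pixels is half the picture's height over the tangent of half this angle, whatever the lens; pixels are square), "cx", "cy" (the principal point, pixels), "distortion" ([k1, k2, p1, p2, k3] as OpenCV has them; the pictures are not rectified), "position" and "attitude" of the camera in the world; the wrist camera has in their place "T_tool_cam" (4x4, takes a point from camera to tool coordinates, whose origin is the TCP and whose axes are the flange's). Camera axes: x right, y down, z forward; pixel columns grow to the right and rows downward; lengths in mm; the calibration is good to about 2 mm. A picture is of the moment at which its call begins: read the wrist's pose just before it. get_calibration takes no time and is no camera call.
- r.close_job(): hands the job in, once; it reports no verdict.
Trained networks look in the newest picture that a camera, given by its name, has taken for a name from the list of things; names that differ only in an ending like _2 or _b are one class to them, and where a whole thing is asked for, a point or a joint stands for the part that bears it (a point fixed in the world has none). Each returns a list of dicts, best first, with "conf" (0 to 1); they miss things now and then, are a little off and sometimes report something else, mostly with a low value. They report only what shows in the picture. A call takes as long as a camera call. They do not tell look-alikes from the thing itself.
- r.look_for(label, camera): "box" ([left, top, right, bottom] in pixels, round what is visible of it).
The state is a dict: "clock": time; "qpos": joint angles; "qd": joint speeds; "tau": joint torques, N m; "tool_pos": TCP position; "eef_rot": TCP orientation; "force": force on the tool from outside, world axes, zero at the start; "torque": the same for the moment, N m; "width": finger opening in mm.
Only numpy, scipy, OpenCV 4.12 (cv2) and the standard library are available. Lean on these libraries where they do the work, as an engineer would, in place of code of your own. Each camera call takes 0.05 s, during which the arm holds its last target.

## Task

Take the blue pressure cap off the clear coolant reservoir - turn it anticlockwise to its first stop, press it down, keep it down and turn on until it comes free - and set it down gently, rib upwards, in the steel drip tray. Then take the green-handled bottle brush from the tool rack and scrub the inside of the tube with two full strokes, each time right down to about a centimetre above the bottom and back up until the tip is in the filler neck, without ramming the bottom. Hang the brush back upright in its notch in the rack, and leave the other things on the table and in the rack where they are.

Things in the scene. Friction and masses are not known exactly. Their poses are not given: they have to be found in the camera images.
- reservoir: fixed cooler module: upright clear tube (60 mm outside, 52 inside) between two black 84 mm square plates with tie rods, steel filler neck on top, on an aluminium base plate; a dark pump 70 mm high, 68 thick, stands 115 mm from the tube along its +x. Origin on the tube's axis at table level, z up. Above the table: tube's inner floor 18 mm, top of upper plate 114 mm, rim of the neck 130 mm
- neck (a point): centre of the filler neck's rim, on the tube's axis, 130 mm above the table. The bore is 46 mm wide; with the cap off the narrowest way in is a 38 mm round hole in the upper plate, 16 to 26 mm below this point; below that the tube is 52 mm wide down to its floor, 112 mm below this point
- cap: blue round bayonet pressure cap, 69 mm across, 90 g, a straight raised rib across its flat top. Origin on the axis at the skirt's lower edge; flat top 17 mm, rib's top 33 mm above it. Its yaw minus the reservoir's is its turn: 0 closed, positive anticlockwise from above; it starts at 1 to 10 degrees, origin 123 mm above the table. A sprung valve 42 mm wide sticks out 15 mm below; the cap set down stands on it, origin 14 mm above ground
- cap_grip (a point): middle of the cap's rib, on its axis, 25 mm above the cap's origin, axes as the cap's. The rib is 58 mm long along x, 14 mm wide, 16 mm high, edges rounded. Fingertips may press on the flat top, 8 mm below this point, on both sides of the rib. Turning the cap takes 0.1 to 0.3 N m; lifted off it needs only its weight
- cap_end (a point): end of the rib, 28 mm from the axis along the cap's +x. Turn: first stop at 38 degrees; pressed straight down by 4.5 to 6 mm (6 mm is the bottom; the spring takes 5 N to start, 10 N at the bottom) the cap turns on past it; from 63 degrees its lugs are in the neck's notches: let up, it springs up about 6 mm and lifts straight off; hard stop at 80 degrees
- tray: fixed shallow steel drip tray, 200 mm (its x) by 150 mm (its y), walls 28 mm high and 3 mm thick, empty; origin under its centre; its floor is 3 mm above the table
- rack: fixed grey steel bench tool rack, 280 mm wide along its y, 100 mm deep; its shelf is 5 mm thick, top 145 mm above the table, with three notches 16 mm wide and 40 mm deep, open towards the rack's -x (the robot's side); nothing stands above the shelf but the tools. Origin under its centre
- notch0 (a point): where a hung tool's axis goes in the notch at the rack's -y end, at the shelf's top, 30 mm in from the front edge; axes as the rack's
- notch1 (a point): the same for the middle notch, 90 mm further along the rack's y
- notch2 (a point): the same for the notch at the rack's +y end, 90 mm further
- brush_handle (a point): middle of the green handle of the bottle brush (70 g), grip it here; z up. It hangs upright in one of the three notches. Handle round, 21 mm thick, 35 mm up and down from here; under it a collar 30 mm across, 5 mm high, resting on the shelf; then a 7 mm wire stem, then white bristles
- brush_collar (a point): centre of the underside of the brush's collar, 40 mm below the middle of the handle. The stem leaves and enters the notch horizontally through its open front; the bristles do not pass up through it
- brush_tip (a point): lower tip of the brush on its axis, 155 mm below the middle of the handle. The bristles (stiff core 24 mm thick, soft to 42 mm) reach from here 68 mm up
- screwdriver: orange-handled screwdriver (handle 27 mm thick, top 60 mm above the rack) hanging by its collar in another notch of the rack; origin at the underside of its collar
- nut_driver: yellow-handled nut driver, same size, hanging in the remaining notch; origin at the underside of its collar
- hose_clamp: loose steel hose clamp, a ring 42 mm across and 12 mm high lying flat on the table; origin under its centre
- tape: grey roll of tape, 104 mm across and 48 mm high, lying flat; origin under its centre
- jar: clear glass clip jar, 88 mm across and about 113 mm high; origin under its centre
- bottle: grey plastic bottle, 72 mm across and 190 mm high; origin under its centre
- pliers: red-handled needle-nose pliers lying flat, about 160 mm long and 15 mm high, nose along +x; origin at the pivot
Things that resemble listed ones, but are neither listed nor needed, are in the scene too. Of the things like the part that bears brush_handle, leave any that is pink; of the rest the larger one is meant.

How it is judged:
By the outcome, as a careful person would: the job done as asked, in the order asked, and still so for the second after the job is handed in, with the robot touching nothing.
It also fails if it takes over 72 s, if anything falls off the work surface, if the arm or the gripper's body presses on something with over 40 N, if the wrist force passes 120 N, or if a joint passes its speed limit or range.

## Working session

There is one attempt and no reset: what is moved stays moved. The work goes in short steps, Python scripts to look and compute and a tool call to move; the robot and the scene stay as the last step left them, time stands still between calls to the robot, and variables do not carry over. Pictures are saved under pics/ and viewed, and the job is handed in when it is done.

Besides the shell and the picture viewer there is one more tool, called as a command line: name --argument value ..., lists and objects as JSON in quotes. drive_tool: Moves the arm, as the interface text tells. Its arguments: {"type":"object","properties":{"increments":{"type":"array"}},"required":["increments"]}

```bash
ls; mkdir -p pics
python3 - <<'E'
from workcell import r
import cv2
for n in ["scene","side","wrist"]:
    im=r.grab_frame(n); cv2.imwrite(f"pics/{n}0.png",im)
    print(n,r.get_calibration(n))
print(r.read_state(), r.tips_ahead)
E
```

```text
pics
scene {'fov_y': 51.74825374013049, 'cx': 326.00644710167194, 'cy': 241.89253529809088, 'distortion': array([-0.0966791,  0.       ,  0.       ,  0.       ,  0.       ]), 'position': array([1057.57520166,  384.93208108,  935.2464674 ]), 'attitude': array([-1.42866118e+02,  9.47589730e-02,  1.28282794e+02])}
side {'fov_y': 43.28322093007248, 'cx': 319.10055850401443, 'cy': 248.7704315913793, 'distortion': array([-0.00478211,  0.        ,  0.        ,  0.        ,  0.        ]), 'position': array([ 160.55938546,  978.82125158, 1010.87447887]), 'attitude': array([-130.30264487,   -0.56653713, -157.09157841])}
wrist {'fov_y': 70.75201042361513, 'cx': 320.9988585711721, 'cy': 236.42927586619302, 'distortion': array([-0.05809191,  0.        ,  0.        ,  0.        ,  0.        ]), 'T_tool_cam': array([[-1.06170845e-03, -9.57375947e-01, -2.88842811e-01,
         7.46877431e+01],
       [ 9.99998833e-01, -1.33376432e-03,  7.45064997e-04,
        -1.21434385e+00],
       [-1.09855554e-03, -2.88841683e-01,  9.57376246e-01,
        -1.27889743e+02],
       [ 0.00000000e+00,  0.00000000e+00,  0.00000000e+00,
         1.00000000e+00]])}
{'clock': 0.15, 'qpos': array([ 75.45039193,  39.52176357, -11.14470793,  89.72891466,
         9.01193665,  51.70770335, -12.32563724]), 'qd': array([ 0.02490928, -0.07514715, -0.02476168, -0.21314314,  0.07341314,
       -0.02272593, -0.02969163]), 'tau': array([-9.87769090e-04, -5.27856660e+01, -1.26822073e+00, -1.53587008e+01,
       -5.24132070e-02,  3.84525920e-03,  1.14412917e-04]), 'tool_pos': array([ 177.20853602, -598.90462645,  257.10854568]), 'eef_rot': array([-1.79923388e+02,  5.40182103e-03,  1.64872405e+01]), 'force': array([0.10939174, 1.06157902, 0.11654562]), 'torque': array([ 0.06542143, -0.02348829,  0.04350699]), 'width': 87.91703397072476} 19.0
```

View pics/scene0.png

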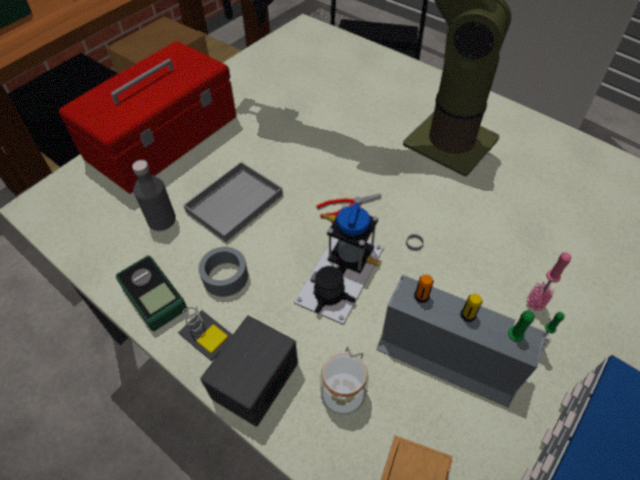

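View pics/side0.png

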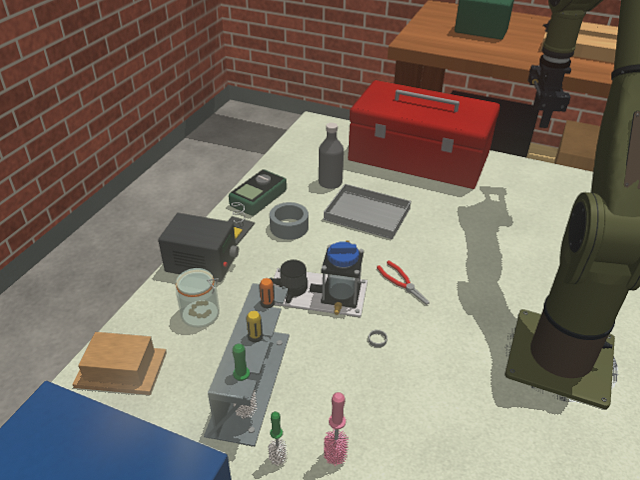

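View pics/wrist0.png

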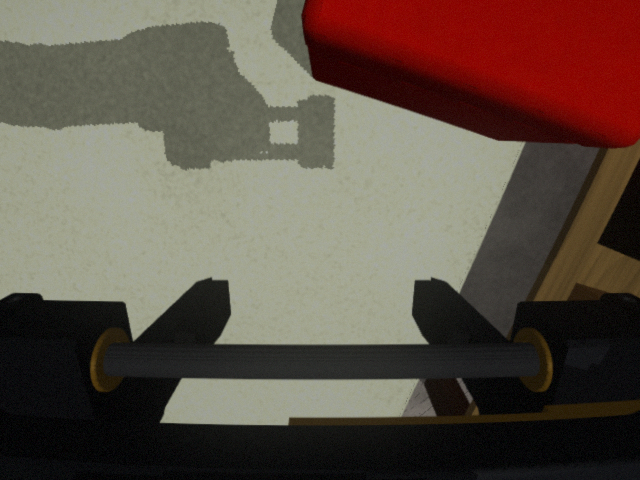

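```bash
cat > h.py <<'E'
from workcell import r
import cv2, numpy as np
from scipy.spatial.transform import Rotation as Ro
def cam(n,st=None):
    c=r.get_calibration(n); f=240/np.tan(np.radians(c['fov_y']/2))
    K=np.array([[f,0,c['cx']],[0,f,c['cy']],[0,0,1]]); d=np.array(c['distortion'])
    if n=='wrist':
        T=np.eye(4);T[:3,:3]=Ro.from_euler('xyz',st['eef_rot'],degrees=True).as_matrix();T[:3,3]=st['tool_pos']
        T=T@c['T_tool_cam']; R,p=T[:3,:3],T[:3,3]
    else:
        R=Ro.from_euler('xyz',c['attitude'],degrees=True).as_matrix();p=np.array(c['position'])
    return K,d,R,p
def proj(C,P):
    K,d,R,p=C; P=np.atleast_2d(np.array(P,float))
    rv,_=cv2.Rodrigues(R.T); return cv2.projectPoints(P,rv,-R.T@p,K,d)[0].reshape(-1,2)
def ray(C,uv):
    K,d,R,p=C; x=cv2.undistortPoints(np.array(uv,float).reshape(-1,1,2),K,d).reshape(-1,2)
    v=np.c_[x,np.ones(len(x))]@R.T; return p,v/np.linalg.norm(v,axis=1,keepdims=True)
def onz(C,uv,z):
    p,v=ray(C,uv); return p+v*((z-p[2])/v[:,2])[:,None]
def tri(obs):
    A=np.zeros((3,3));b=np.zeros(3)
    for C,uv in obs:
        p,v=ray(C,uv);v=v[0];M=np.eye(3)-np.outer(v,v);A+=M;b+=M@p
    return np.linalg.solve(A,b)
E
python3 - <<'E'
from h import *
for n in ['scene','side']:
    r.grab_frame(n)
    for l in ['reservoir','cap','tray','rack','brush_handle','hose_clamp']:
        o=r.look_for(l,n); print(n,l,[(np.round(x['box']).astype(int).tolist(),round(x['conf'],2)) for x in o])
cs,cd=cam('scene'),cam('side')
print('cap top z156',onz(cs,[353,214],150),onz(cd,[342,251],145))
print('neck',tri([(cs,[353,218]),(cd,[342,252])]))
print('handle',tri([(cs,[524,320]),(cd,[239,353])]))
print(proj(cs,[[0,0,0]]),proj(cd,[[0,0,0]]))
for n in ['scene','side']:
    pass
E
python3 - <<'E'
import cv2
a=cv2.imread('pics/scene0.png');b=cv2.imread('pics/side0.png')
A=cv2.resize(a[180:330,270:420],(600,600),interpolation=cv2.INTER_CUBIC)
cv2.imwrite('pics/c1.png',A)
cv2.imwrite('pics/c2.png',cv2.resize(b[225:325,270:400],(780,600),interpolation=cv2.INTER_CUBIC))
cv2.imwrite('pics/c3.png',cv2.resize(a[240:400,370:580],(787,600),interpolation=cv2.INTER_CUBIC))
cv2.imwrite('pics/c4.png',cv2.resize(b[270:470,190:390],(600,600),interpolation=cv2.INTER_CUBIC))
E
```

```text
scene reservoir [([295, 214, 382, 323], 0.74), ([507, 313, 534, 344], 0.46)]
scene cap [([337, 202, 370, 234], 0.59), ([505, 310, 534, 340], 0.5)]
scene tray [([183, 163, 284, 240], 0.81), ([462, 296, 481, 322], 0.16)]
scene rack [([377, 275, 547, 407], 0.97)]
scene brush_handle [([506, 313, 533, 342], 0.79), ([526, 253, 573, 310], 0.72), ([378, 279, 543, 410], 0.61), ([545, 313, 562, 349], 0.57)]
scene hose_clamp []
side reservoir [([275, 249, 366, 317], 0.76), ([204, 284, 290, 445], 0.48), ([233, 343, 258, 421], 0.46)]
side cap [([326, 238, 359, 270], 0.75)]
side tray [([324, 186, 410, 238], 0.88)]
side rack [([206, 284, 289, 444], 0.77), ([273, 249, 368, 316], 0.42)]
side brush_handle [([270, 410, 286, 464], 0.96), ([323, 388, 349, 460], 0.89), ([231, 345, 256, 417], 0.85), ([323, 185, 411, 237], 0.5)]
side hose_clamp [([369, 331, 387, 348], 0.7)]
cap top z156 [[499.7658716   14.55753202 150.        ]] [[500.85052745  21.85830083 145.        ]]
neck [501.76068211  16.98865311 139.06496612]
handle [543.94844331 404.97965206 199.50765992]
[[450.90283663 140.55605909]] [[560.84611233 356.91199637]]
```

View pics/c1.png

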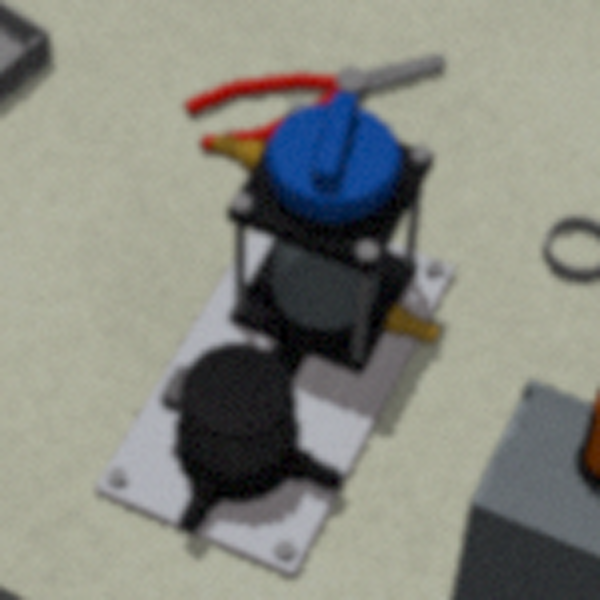

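View pics/c2.png

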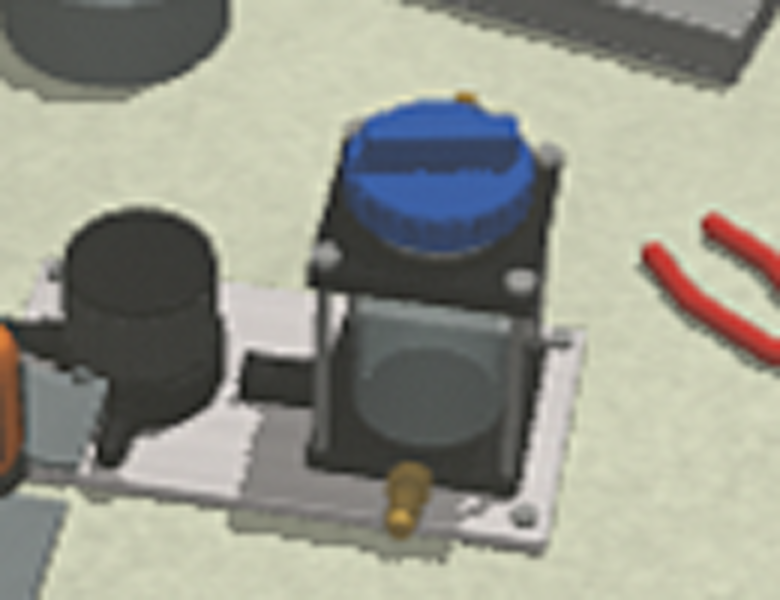

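View pics/c3.png

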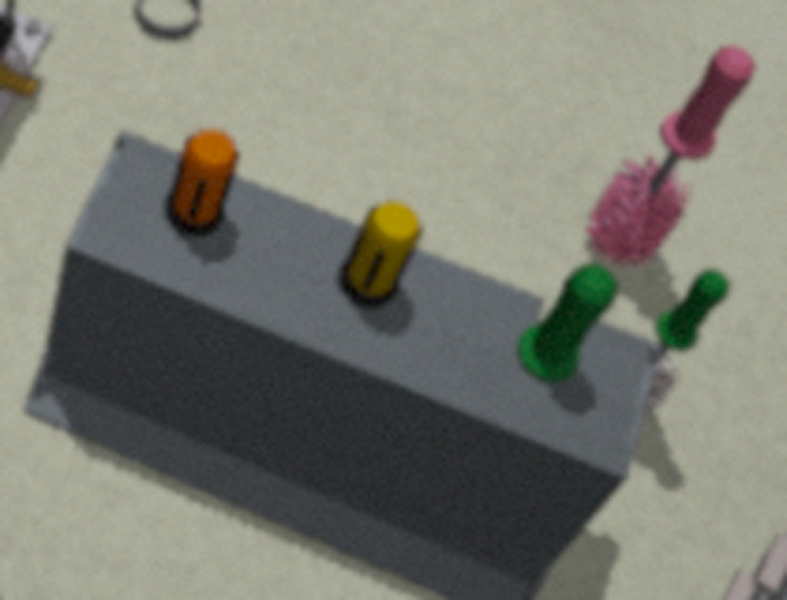

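View pics/c4.png

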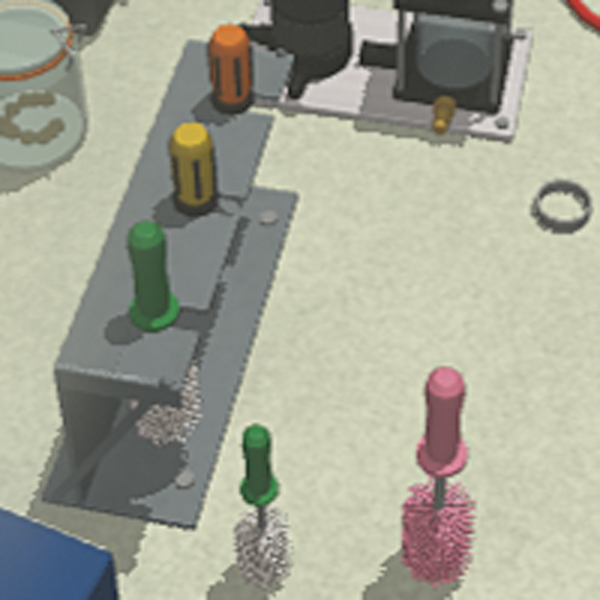

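Run:
```python
from h import *
cs,cd=cam('scene'),cam('side')
S=lambda u,v,s=4,x0=270,y0=180:[x0+(u+.5)/s-.5,y0+(v+.5)/s-.5]
C2=lambda u,v:S(u,v,6,270,225)
print('pump top',onz(cs,S(237,385),70),onz(cd,C2(140,250),70))
p=onz(cs,[S(118,480),S(285,550),S(435,268)],8); print('screws',p)
# upper plate tie rod nuts
print('nuts scene',onz(cs,[S(240,203),S(368,250),S(420,155)],118))
print('nuts side',onz(cd,[C2(327,252),C2(520,280),C2(548,153)],118))
print('rib ends side',onz(cd,[C2(360,147),C2(520,133)],156)); print('rib ends scene', onz(cs,[S(345,100),S(325,180)],156))
C3=lambda u,v:S(u,v,3.7476,370,240); C4=lambda u,v:S(u,v,3,190,270)
for n,a,b in [('orange',(212,145),(230,33)),('yellow',(393,217),(189,134)),('green',(593,282),(146,232))]:
    print(n,'top',tri([(cs,C3(*a)),(cd,C4(*b))]))
print('green coll',tri([(cs,C3(549,355)),(cd,C4(154,308))]))
print('pink',tri([(cs,C3(733,62)),(cd,C4(446,378))]),'small',tri([(cs,C3(712,285)),(cd,C4(256,433))]))
print('rack corners scene z145',onz(cs,[C3(122,135),C3(70,245),C3(658,350),C3(615,475)],145))
print('rack corners side z145',onz(cd,[C4(60,370),C4(195,385),C4(190,45),C4(290,85)],145))
a=cv2.imread('pics/scene0.png');b=cv2.imread('pics/side0.png')
print('tray', onz(cs,[[183,205],[240,164],[283,190],[230,238]],28), onz(cd,[[345,187],[411,207],[395,236],[325,212]],28))
print('boxes',onz(cs,[[351,203]],170))
```

```text
pump top [[610.25405663  37.67647711  70.        ]] [[615.16481061  35.50532783  70.        ]]
screws [[6.66304253e+02 8.51914081e-02 8.00000000e+00]
 [6.44406629e+02 9.68863587e+01 8.00000000e+00]
 [4.42601348e+02 5.34215286e+01 8.00000000e+00]]
nuts scene [[544.01064064 -12.40654089 118.        ]
 [527.47798679  58.82630651 118.        ]
 [458.14473876  43.33513277 118.        ]]
nuts side [[528.51509806  57.18556496 118.        ]
 [458.11113894  43.16178786 118.        ]
 [473.08919938 -28.23158457 118.        ]]
rib ends side [[523.74172522  38.85815782 156.        ]
 [473.03904078   8.09579507 156.        ]]
rib ends scene [[479.53055549   6.8343917  156.        ]
 [529.47105805  30.7724428  156.        ]]
orange top [579.0585535  230.12004644 206.00267695]
yellow top [561.69820636 317.79990184 205.20715429]
green top [543.13439091 405.77801669 216.65451108]
green coll [543.58545135 407.06797879 148.8563919 ]
pink [357.94115567 410.57410693 185.87045234] small [452.9589299  456.29069393 140.8693878 ]
rack corners scene z145 [[562.17127997 177.55306567 145.        ]
 [631.90198855 192.67597555 145.        ]
 [506.42639697 449.05615722 145.        ]
 [578.50374152 459.40079992 145.        ]]
rack corners side z145 [[573.39265651 464.7139429  145.        ]
 [497.43301749 443.18816631 145.        ]
 [630.61412431 195.24502601 145.        ]
 [550.91613014 202.97696219 145.        ]]
tray [[ 647.58686768 -389.07211073   28.        ]
 [ 457.49838997 -378.55707507   28.        ]
 [ 457.92621729 -227.42617244   28.        ]
 [ 648.29903885 -224.13820856   28.        ]] [[ 641.1227     -373.52802505   28.        ]
 [ 440.65729816 -356.39786969   28.        ]
 [ 442.95571196 -217.80155746   28.        ]
 [ 647.98288238 -240.58962312   28.        ]]
boxes [[492.54146323   3.08414992 170.        ]]
```

drive_tool --increments '[{"tz": -0.27,"grip": 1},{"tz": -0.25,"grip": 1},{"tx": 0.18,"ty": -0.184,"grip": 1},{"tx": 0.18,"ty": -0.184,"grip": 1},{"tx": 0.18,"ty": -0.184,"grip": 1},{"tx": 0.18,"ty": -0.184,"grip": 1}]'

```text
schema error: expected keys grip, tx, ty, tz, spin
```

drive_tool --increments '[{"tx": 0,"ty": 0,"tz": -0.27,"spin": 0,"grip": 1},{"tx": 0,"ty": 0,"tz": -0.25,"spin": 0,"grip": 1},{"tx": 0.18,"ty": -0.184,"tz": 0,"spin": 0,"grip": 1},{"tx": 0.18,"ty": -0.184,"tz": 0,"spin": 0,"grip": 1},{"tx": 0.18,"ty": -0.184,"tz": 0,"spin": 0,"grip": 1},{"tx": 0.18,"ty": -0.184,"tz": 0,"spin": 0,"grip": 1}]'

```text
clock: 1.35
tool_pos: [246.0, -468.1, 338.2]
eef_rot: [179.6, 0.2, 15.5]
force: [0.5, -0.1, 0.6]
width: 88.4
```

```bash
python3 -c "
from h import *
s=r.read_state();print(np.round(s['qpos'],1))"
```

```text
[ 65.   26.6 -12.3 100.2   7.1  53.6 -24.7]
```

drive_tool --increments '[{"tx": 0.18,"ty": -0.19,"tz": 0,"spin": -0.005,"grip": 1},{"tx": 0.18,"ty": -0.19,"tz": 0,"spin": -0.005,"grip": 1},{"tx": 0.18,"ty": -0.19,"tz": 0,"spin": -0.005,"grip": 1},{"tx": 0.18,"ty": -0.19,"tz": 0,"spin": -0.005,"grip": 1},{"tx": 0.18,"ty": -0.19,"tz": 0,"spin": -0.005,"grip": 1},{"tx": 0.18,"ty": -0.19,"tz": 0,"spin": -0.005,"grip": 1},{"tx": 0.18,"ty": -0.19,"tz": 0,"spin": -0.005,"grip": 1},{"tx": 0.18,"ty": -0.19,"tz": 0,"spin": -0.005,"grip": 1},{"tx": 0.18,"ty": -0.19,"tz": 0,"spin": -0.005,"grip": 1},{"tx": 0.18,"ty": -0.19,"tz": 0,"spin": -0.005,"grip": 1},{"tx": 0.18,"ty": -0.19,"tz": 0,"spin": -0.005,"grip": 1},{"tx": 0.18,"ty": -0.19,"tz": 0,"spin": -0.005,"grip": 1}]'

```text
clock: 2.35
tool_pos: [455.8, -22.6, 338.0]
eef_rot: [179.1, -0.2, 20.8]
force: [0.5, -0.7, 0.2]
width: 88.1
```

```bash
cat >> h.py <<'E'
def delta(target,yaw=None):
    s=r.read_state(); R=Ro.from_euler('xyz',s['eef_rot'],degrees=True).as_matrix()
    d=R.T@(np.array(target,float)-s['tool_pos']); 
    print('pos',np.round(s['tool_pos'],1),'rot',np.round(s['eef_rot'],1),'delta mm',np.round(d,1),'norm',np.round(d/150,3), 'F',np.round(s['force'],1),'w',round(s['width'],1))
    if yaw is not None:
        dy=yaw-s['eef_rot'][2]; print('spin deg ccw',round(dy,1),'norm',round(-dy/90,3))
E
python3 - <<'E'
from h import *
delta([501,15,330],20)
s=r.read_state();im=r.grab_frame('wrist');cv2.imwrite('pics/w1.png',im)
for l in ['cap','reservoir']:print(r.look_for(l,'wrist'))
print(s['qpos'])
E
```

```text
pos [455.8 -22.6 338. ] rot [179.1  -0.2  20.8] delta mm [ 55.6 -19.2   7.9] norm [ 0.371 -0.128  0.052] F [ 0.5 -0.7  0.2] w 88.1
spin deg ccw -0.8 norm 0.009
[{'box': [258.3, 120.8, 331.1, 195.1], 'conf': 0.75}]
[{'box': [248.3, 0.0, 371.1, 203.7], 'conf': 0.88}]
[ 10.12883882  20.99866838 -19.27788949 111.09538288  10.16439844
  49.06484244 -83.77053601]
```

View pics/w1.png

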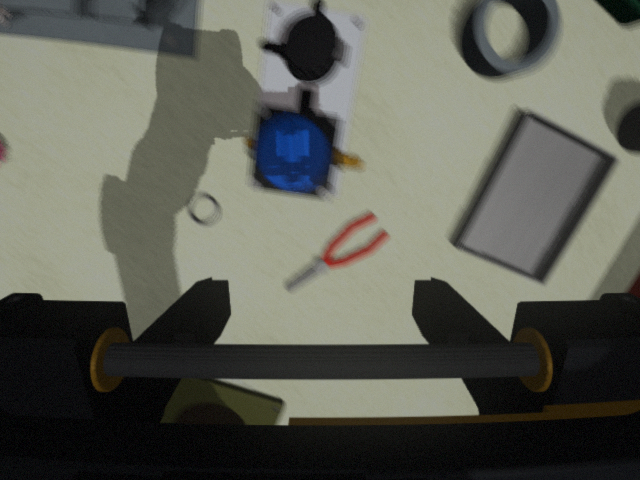

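drive_tool --increments '[{"tx": 0.19,"ty": -0.064,"tz": 0.02,"spin": 0,"grip": 1},{"tx": 0.18,"ty": -0.064,"tz": 0.02,"spin": 0,"grip": 1},{"tx": 0,"ty": 0,"tz": 0,"spin": 0,"grip": 1},{"tx": 0,"ty": 0,"tz": 0,"spin": 0,"grip": 1}]'

```text
clock: 2.83
tool_pos: [500.7, 13.2, 331.3]
eef_rot: [179.0, 0.0, 20.9]
force: [-1.2, -0.3, 0.4]
width: 88.2
```

Run:
```python
from h import *
delta([501,15,330],20)
s=r.read_state();im=r.grab_frame('wrist');cv2.imwrite('pics/w2.png',im)
for l in ['cap','reservoir']:print(r.look_for(l,'wrist'))
C=cam('wrist',s); print(proj(C,[[501,15,148],[501,15,140]]))
```

```text
pos [500.7  13.2 331.3] rot [179.    0.   20.9] delta mm [ 0.9 -1.6  1.2] norm [ 0.006 -0.011  0.008] F [-1.2 -0.3  0.4] w 88.2
spin deg ccw -0.9 norm 0.01
[{'box': [278.5, 180.4, 352.3, 250.1], 'conf': 0.65}]
[{'box': [264.2, 46.4, 384.6, 253.7], 'conf': 0.55}]
[[316.79229855 216.11237864]
 [316.73402826 214.1977767 ]]
```

View pics/w2.png

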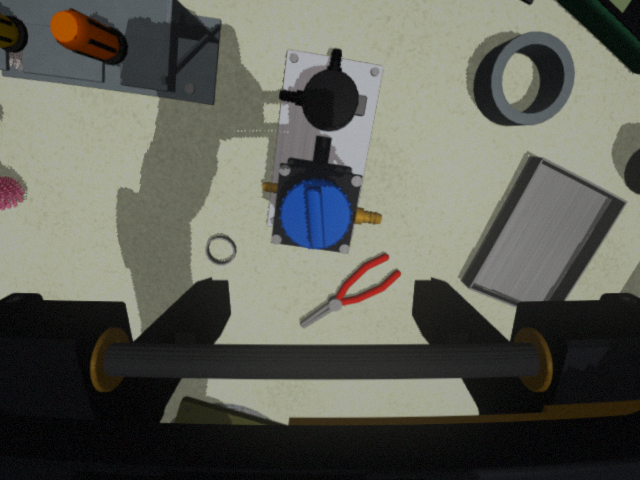

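Run:
```python
from h import *
im=cv2.imread('pics/w2.png')
cv2.imwrite('pics/c5.png',cv2.resize(im[140:265,250:400],(720,600),interpolation=cv2.INTER_CUBIC))
cv2.imwrite('pics/c6.png',cv2.resize(im[140:310,450:640],(670,600),interpolation=cv2.INTER_CUBIC))
b=im.astype(int); m=((b[:,:,0]>110)&(b[:,:,0]>b[:,:,2]*1.8)).astype(np.uint8)
m[:,:240]=0;m[:,400:]=0;m[:150]=0;m[260:]=0
c,_=cv2.findContours(m,0,2);c=max(c,key=cv2.contourArea);print(cv2.minEnclosingCircle(c),cv2.fitEllipse(c))
```

```text
((315.42950439453125, 213.51626586914062), 35.8564567565918) ((316.8365478515625, 215.25042724609375), (60.69047927856445, 70.44363403320312), 95.84174346923828)
```

View pics/c5.png

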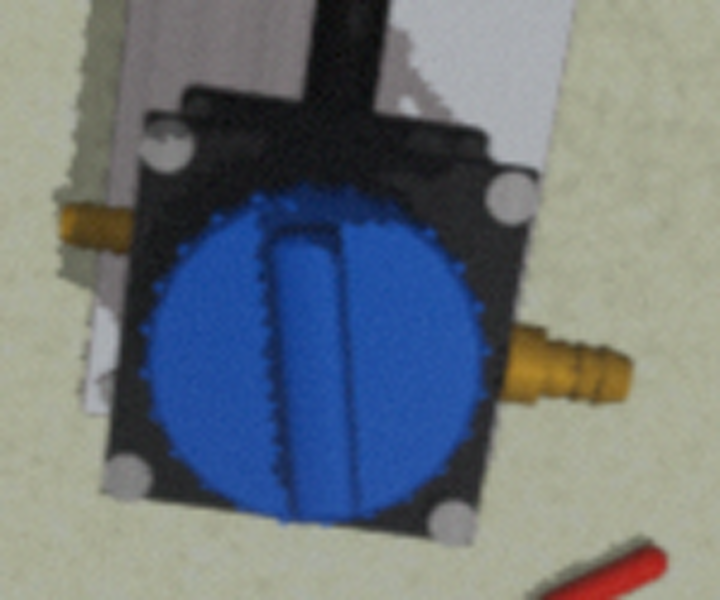

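View pics/c6.png

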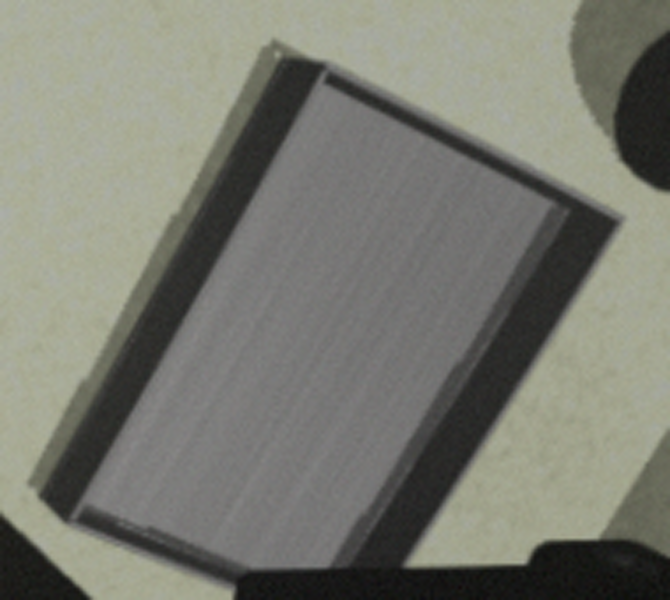

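```bash
cat > m.py <<'E'
from h import *
s={'tool_pos':np.array([500.7,13.2,331.3]),'eef_rot':np.array([179.0,0.0,20.9])}
C=cam('wrist',s)
S=lambda u,v,s,x0,y0:[x0+(u+.5)/s-.5,y0+(v+.5)/s-.5]
A=lambda u,v:S(u,v,4.8,250,140); B=lambda u,v:S(u,v,3.526,450,140)
n=onz(C,[A(166,147),A(512,198),A(130,477),A(452,522)],119)
print(n,n.mean(0)); 
for i,j in [(2,0),(3,1)]: print('x dir',np.degrees(np.arctan2(*(n[i]*-1+n[j])[[1,0]])),np.linalg.norm(n[i]-n[j]))
for i,j in [(1,0),(3,2)]: print('y dir',np.degrees(np.arctan2(*(n[j]-n[i])[[1,0]]))-90)
# rib
for a,b in [((307,232),(326,515)),((342,240),(357,515)),((274,240),(297,515))]:
    q=onz(C,[A(*a),A(*b)],156); print('rib',q,np.degrees(np.arctan2(*(q[0]-q[1])[[1,0]])))
# cap flat top outline: left,right extents
print('cap',onz(C,[A(147,360),A(487,360),A(320,520)],139))
q=onz(C,[[316.8,215.3]],138);print('ell',q)
t=onz(C,[B(325,67),B(622,217),B(68,520)],28); print('tray',t,np.linalg.norm(t[0]-t[1]),np.linalg.norm(t[0]-t[2]),'centre',(t[1]+t[2])/2, np.degrees(np.arctan2(*(t[0]-t[2])[[1,0]])))
E
python3 m.py
```

```text
[[527.00402909  59.34606026 119.        ]
 [542.62374693 -11.81183674 119.        ]
 [456.65521208  43.32375859 119.        ]
 [471.72817242 -26.77643692 119.        ]] [499.50279013  16.0203863  119.        ]
x dir 12.830543638513817 72.15033059581586
x dir 11.919002886444188 72.45772383375314
y dir 12.380520072872287
y dir 12.134988184347137
rib [[526.02154757  27.71812967 156.        ]
 [474.99875996   4.66236664 156.        ]] 24.31687275081933
rib [[526.92783176  21.04925369 156.        ]
 [477.13705292  -1.06145329 156.        ]] 23.94468253724513
rib [[522.43079618  32.97896734 156.        ]
 [472.99935968  10.01325091 156.        ]] 24.91945801761246
cap [[487.92925034  48.02816912 139.        ]
 [512.11749644 -16.36870559 139.        ]
 [468.24366055   3.29258581 139.        ]]
ell [[499.51801466  14.49777982 138.        ]]
tray [[ 649.50008798 -241.53861769   28.        ]
 [ 646.67501802 -388.97819493   28.        ]
 [ 453.94994424 -235.39850243   28.        ]] 147.46664014713647 195.64651730312883 centre [ 550.31248113 -312.18834868   28.        ] -1.7984499367115006
```

Run:
```python
from h import *
delta([500.3,15.6,175],23)
```

```text
pos [500.1  12.7 331.6] rot [179.    0.   20.8] delta mm [  1.2  -5.5 156.5] norm [ 0.008 -0.037  1.043] F [ 0.  -1.1  0.5] w 88.1
spin deg ccw 2.2 norm -0.024
```

drive_tool --increments '[{"tx": 0.008,"ty": -0.037,"tz": 0.26,"spin": -0.024,"grip": 0},{"tx": 0,"ty": 0,"tz": 0.26,"spin": 0,"grip": 0},{"tx": 0,"ty": 0,"tz": 0.26,"spin": 0,"grip": 0},{"tx": 0,"ty": 0,"tz": 0.24,"spin": 0,"grip": 0},{"tx": 0,"ty": 0,"tz": 0,"spin": 0,"grip": 0}]'

```text
clock: 3.4
tool_pos: [502.4, 9.3, 178.7]
eef_rot: [178.6, -0.6, 22.5]
force: [-2.0, -0.3, -1.6]
width: 57.2
```

Run:
```python
from h import *
delta([500.3,15.6,161],23)
im=r.grab_frame('wrist');cv2.imwrite('pics/w3.png',im)
im=r.grab_frame('side');cv2.imwrite('pics/s3.png',cv2.resize(im[130:330,230:480],(750,600)))
delta([500.3,15.6,161],23)
```

```text
pos [502.4   9.3 178.7] rot [178.6  -0.6  22.5] delta mm [ 0.2 -7.1 17.5] norm [ 0.002 -0.047  0.117] F [-2.  -0.3 -1.6] w 57.2
spin deg ccw 0.5 norm -0.005
pos [505.5  10.  183.4] rot [178.5  -1.   22.5] delta mm [-3.1 -7.8 22.2] norm [-0.02  -0.052  0.148] F [0.4 0.1 0.9] w 48.7
spin deg ccw 0.5 norm -0.005
```

View pics/w3.png

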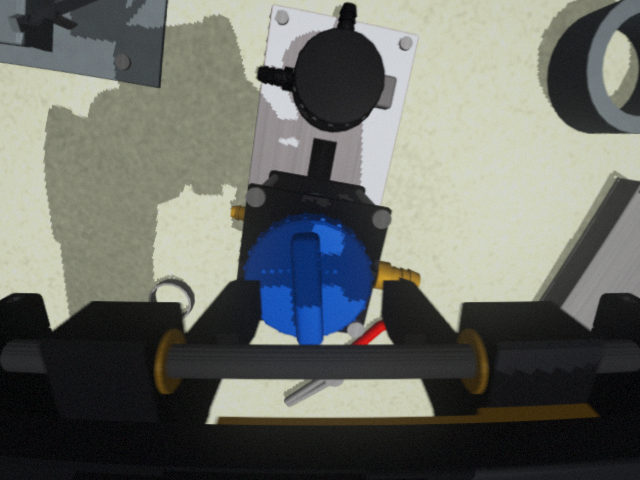

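View pics/s3.png

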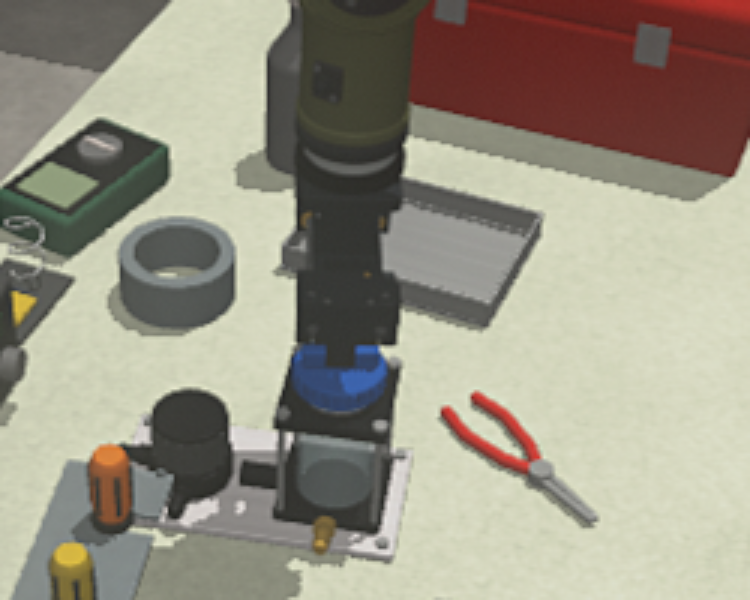

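Run:
```python
from h import *
s=r.read_state();im=r.grab_frame('wrist');cv2.imwrite('pics/w4.png',im)
cv2.imwrite('pics/c7.png',cv2.resize(im[160:350,220:420],(630,598),interpolation=cv2.INTER_CUBIC))
delta([500.3,15.6,161],23); print(s['tool_pos'],s['eef_rot'],np.abs(s['qd']).max())
C=cam('wrist',s)
print(proj(C,[[500.3,15.6,156],[500.3,15.6,140]]))
a=np.radians(22.5);d=np.array([np.cos(a),np.sin(a),0])*28
print(proj(C,[np.array([500.3,15.6,156])+d,np.array([500.3,15.6,156])-d]))
```

```text
pos [506.8  10.6 184.8] rot [178.5  -1.3  22.5] delta mm [-4.7 -7.7 23.5] norm [-0.031 -0.052  0.156] F [-0.3  0.3  0.5] w 45.6
spin deg ccw 0.5 norm -0.005
[505.50680305   9.98974255 183.43576269] [178.48778169  -1.03579915  22.50778031] 2.982019372689747
[[307.5285128  295.32522729]
 [307.83844604 282.63152896]]
[[306.79748862 242.43980298]
 [308.22726886 343.27632415]]
```

View pics/c7.png

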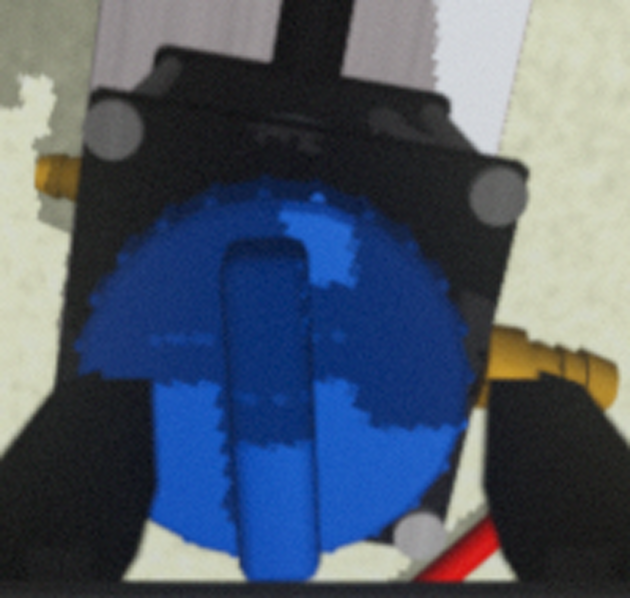

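Run:
```python
from h import *
s=r.read_state();im=r.grab_frame('wrist');cv2.imwrite('pics/w5.png',im)
st2=r.read_state()
print(s['tool_pos'],s['eef_rot'],np.abs(s['qd']).max(),st2['tool_pos'])
C=cam('wrist',s)
print(np.abs(im.astype(int)-cv2.imread('pics/w4.png')).mean())
t=np.linspace(0,2*np.pi,73)
for z in (140,):
  for c in ([500.3,15.6],):
    P=np.c_[c[0]+34.5*np.cos(t),c[1]+34.5*np.sin(t),0*t+z]; q=proj(C,P)
    print(z,c,'u',q[:,0].min(),q[:,0].max(),'v',q[:,1].min(),q[:,1].max())
    for p in q[::3]: cv2.circle(im,tuple(np.round(p).astype(int)),1,(0,0,255),-1)
n=[[527.5,58.8,119],[543.5,-12,119],[457.5,43.3,119],[472.2,-27.5,119]]
for p in proj(C,n): cv2.circle(im,tuple(np.round(p).astype(int)),2,(0,255,255),-1)
cv2.imwrite('pics/c8.png',cv2.resize(im[160:350,220:420],(630,598),interpolation=cv2.INTER_NEAREST))
```

```text
[506.84638984  10.62169555 184.7708366 ] [178.45194978  -1.25307432  22.52821615] 1.7985503150533435 [507.6652528   11.01530588 185.52499389]
7.430496961805556
140 [500.3, 15.6] u 245.8163147669398 369.61628279325475 v 224.1891077407234 338.5798152351638
```

View pics/c8.png

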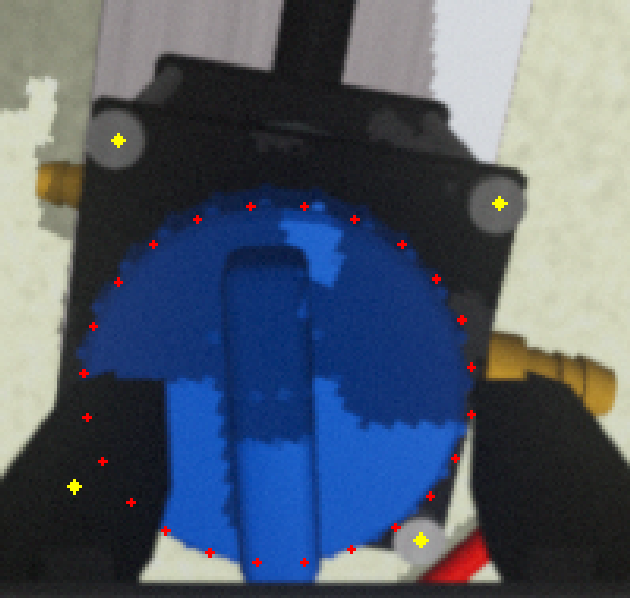

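Run:
```python
from h import *
delta([500.5,15.7,165],24)
```

```text
pos [507.7  11.  185.5] rot [178.4  -1.4  22.5] delta mm [-5.3 -7.6 20.2] norm [-0.035 -0.051  0.135] F [0.5 0.9 0.4] w 44.3
spin deg ccw 1.5 norm -0.016
```

drive_tool --increments '[{"tx": -0.035,"ty": -0.05,"tz": 0.02,"spin": -0.016,"grip": -0.2},{"tx": 0,"ty": 0,"tz": 0.04,"spin": 0,"grip": -0.2},{"tx": 0,"ty": 0,"tz": 0.04,"spin": 0,"grip": -0.2},{"tx": 0,"ty": 0,"tz": 0.02,"spin": 0,"grip": -0.2}]'

```text
clock: 3.93
tool_pos: [504.1, 16.6, 173.3]
eef_rot: [178.1, -2.2, 24.1]
force: [0.1, -0.2, 0.0]
width: 35.3
```

Run:
```python
from h import *
delta([500.5,15.7,161],24)
```

```text
pos [504.1  16.6 173.3] rot [178.1  -2.2  24.1] delta mm [-4.1 -1.1 12.1] norm [-0.027 -0.007  0.081] F [ 0.1 -0.2  0. ] w 35.3
spin deg ccw -0.1 norm 0.001
```

drive_tool --increments '[{"tx": -0.02,"ty": -0.007,"tz": 0.03,"spin": 0,"grip": -0.2},{"tx": -0.01,"ty": 0,"tz": 0.025,"spin": 0,"grip": -0.2},{"tx": 0,"ty": 0,"tz": 0.02,"spin": 0,"grip": -0.2},{"tx": 0,"ty": 0,"tz": 0,"spin": 0,"grip": -0.2}]'

```text
clock: 4.27
tool_pos: [499.8, 15.5, 160.6]
eef_rot: [178.1, -2.2, 24.1]
force: [-0.7, -0.0, 0.4]
width: 35.5
```

Run:
```python
from h import *
delta([500.5,15.7,161],24)
s=r.read_state();print(s['qd'])
```

```text
pos [499.8  15.5 160.6] rot [178.1  -2.2  24.1] delta mm [ 0.7  0.1 -0.3] norm [ 0.005  0.001 -0.002] F [-0.7 -0.   0.4] w 35.5
spin deg ccw -0.1 norm 0.001
[-0.07417315 -0.24801667  0.13937188  0.19137009  0.13118565 -0.17920733
  0.01485661]
```

Well placed; close on the rib.

drive_tool --increments '[{"tx": 0,"ty": 0,"tz": 0,"spin": 0,"grip": -1},{"tx": 0,"ty": 0,"tz": 0,"spin": 0,"grip": -1},{"tx": 0,"ty": 0,"tz": 0,"spin": 0,"grip": -1},{"tx": 0,"ty": 0,"tz": 0,"spin": 0,"grip": -1},{"tx": 0,"ty": 0,"tz": 0,"spin": 0,"grip": -1}]'

```text
clock: 4.68
tool_pos: [499.9, 16.0, 160.5]
eef_rot: [178.2, -2.2, 24.1]
force: [-0.1, 0.8, -0.7]
width: 13.9
```

Run:
```python
from h import *
delta([500.5,15.7,161],24)
s=r.read_state();print(s['torque'])
im=r.grab_frame('side');cv2.imwrite('pics/s4.png',cv2.resize(im[200:310,270:420],(750,550),interpolation=cv2.INTER_CUBIC))
```

```text
pos [499.9  16.  160.5] rot [178.2  -2.2  24.1] delta mm [ 0.4  0.5 -0.5] norm [ 0.003  0.004 -0.003] F [-0.1  0.8 -0.7] w 13.9
spin deg ccw -0.1 norm 0.002
[0.2401321  0.12108351 0.05064469]
```

View pics/s4.png

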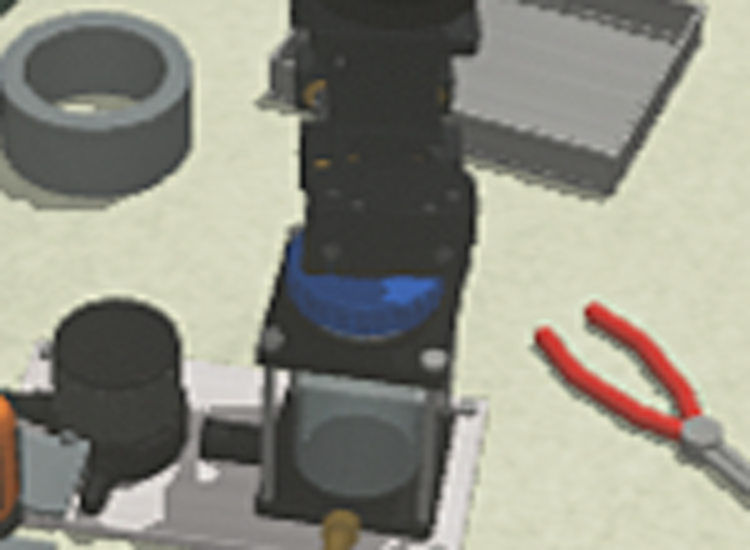

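drive_tool --increments '[{"tx": 0,"ty": 0,"tz": 0,"spin": -0.05,"grip": -1},{"tx": 0,"ty": 0,"tz": 0,"spin": -0.05,"grip": -1},{"tx": 0,"ty": 0,"tz": 0,"spin": -0.05,"grip": -1},{"tx": 0,"ty": 0,"tz": 0,"spin": -0.05,"grip": -1},{"tx": 0,"ty": 0,"tz": 0,"spin": -0.05,"grip": -1}]'

```text
clock: 5.15
tool_pos: [500.1, 17.2, 160.4]
eef_rot: [177.5, -1.4, 47.4]
force: [-1.5, 1.3, -0.5]
width: 13.9
```

Run:
```python
from h import *
delta([500.5,15.7,161],50)
s=r.read_state();print(s['torque'])
```

```text
pos [500.1  17.2 160.4] rot [177.5  -1.4  47.4] delta mm [-0.8  1.3 -0.6] norm [-0.006  0.009 -0.004] F [-1.5  1.3 -0.5] w 13.9
spin deg ccw 2.6 norm -0.029
[ 0.52869583  0.30159616 -0.12028548]
```

drive_tool --increments '[{"tx": -0.003,"ty": 0.006,"tz": 0,"spin": -0.02,"grip": -1},{"tx": 0,"ty": 0,"tz": 0,"spin": -0.02,"grip": -1},{"tx": 0,"ty": 0,"tz": 0,"spin": 0,"grip": -1}]'

```text
clock: 5.4
tool_pos: [499.9, 17.3, 160.3]
eef_rot: [177.5, -1.3, 51.2]
force: [-1.6, 0.3, -0.1]
width: 13.8
```

Run:
```python
from h import *
delta([500.5,15.7,161],50)
s=r.read_state();print(s['torque'])
```

```text
pos [499.9  17.3 160.3] rot [177.5  -1.3  51.2] delta mm [-0.9  1.5 -0.6] norm [-0.006  0.01  -0.004] F [-1.6  0.3 -0.1] w 13.8
spin deg ccw -1.2 norm 0.014
[ 0.33223767  0.12826833 -0.35200686]
```

drive_tool --increments '[{"tx": 0,"ty": 0,"tz": 0,"spin": -0.02,"grip": -1},{"tx": 0,"ty": 0,"tz": 0,"spin": -0.01,"grip": -1}]'

```text
clock: 5.57
tool_pos: [500.0, 17.2, 160.3]
eef_rot: [177.5, -1.2, 53.8]
force: [-1.5, 1.6, 1.0]
width: 13.8
```

Run:
```python
from h import *
delta([500.5,15.7,161],50)
s=r.read_state();print(s['torque'])
```

```text
pos [500.   17.2 160.3] rot [177.5  -1.2  53.8] delta mm [-0.9  1.4 -0.6] norm [-0.006  0.009 -0.004] F [-1.5  1.6  1. ] w 13.8
spin deg ccw -3.8 norm 0.042
[ 0.5296027   0.22669509 -0.71625823]
```

drive_tool --increments '[{"tx": -0.003,"ty": 0.005,"tz": 0.01,"spin": 0.02,"grip": -1},{"tx": 0,"ty": 0,"tz": 0.016,"spin": 0.005,"grip": -1},{"tx": 0,"ty": 0,"tz": 0.016,"spin": 0,"grip": -1},{"tx": 0,"ty": 0,"tz": 0.012,"spin": 0,"grip": -1}]'

```text
clock: 5.9
tool_pos: [500.2, 17.4, 155.0]
eef_rot: [177.4, -1.3, 51.5]
force: [-2.4, 0.0, 11.4]
width: 13.4
```

Run:
```python
from h import *
delta([500.5,15.7,155],50)
s=r.read_state();print(s['torque'])
```

```text
pos [500.2  17.4 155. ] rot [177.4  -1.3  51.5] delta mm [-1.2  1.3 -0. ] norm [-0.008  0.008 -0.   ] F [-2.4  0.  11.4] w 13.4
spin deg ccw -1.5 norm 0.017
[0.17130321 0.52750606 0.03135801]
```

drive_tool --increments '[{"tx": 0,"ty": 0,"tz": 0.014,"spin": 0,"grip": -1},{"tx": 0,"ty": 0,"tz": 0.012,"spin": -0.03,"grip": -1},{"tx": 0,"ty": 0,"tz": 0.012,"spin": -0.03,"grip": -1},{"tx": 0,"ty": 0,"tz": 0.012,"spin": -0.03,"grip": -1}]'

```text
clock: 6.23
tool_pos: [500.9, 17.2, 154.3]
eef_rot: [176.8, -0.9, 59.9]
force: [-6.6, 0.3, 22.3]
width: 14.3
```

Run:
```python
from h import *
delta([500.5,15.7,155],90)
s=r.read_state();print(s['torque'])
```

```text
pos [500.9  17.2 154.3] rot [176.8  -0.9  59.9] delta mm [-1.5  0.5 -0.7] norm [-0.01   0.003 -0.004] F [-6.6  0.3 22.3] w 14.3
spin deg ccw 30.1 norm -0.334
[ 0.52531603  1.43198323 -0.48267355]
```

drive_tool --increments '[{"tx": 0,"ty": 0,"tz": 0.009,"spin": -0.04,"grip": -1},{"tx": 0,"ty": 0,"tz": 0.009,"spin": -0.04,"grip": -1},{"tx": 0,"ty": 0,"tz": 0.009,"spin": -0.04,"grip": -1}]'

```text
clock: 6.48
tool_pos: [500.5, 17.5, 154.8]
eef_rot: [176.4, -0.2, 71.1]
force: [-6.0, 1.3, 15.5]
width: 13.9
```

Run:
```python
from h import *
delta([500.5,15.7,155],86)
s=r.read_state();print(s['torque'])
im=r.grab_frame('side');cv2.imwrite('pics/s5.png',cv2.resize(im[200:310,270:420],(750,550),interpolation=cv2.INTER_CUBIC))
```

```text
pos [500.5  17.5 154.8] rot [176.4  -0.2  71.1] delta mm [-1.7  0.6 -0.2] norm [-0.011  0.004 -0.001] F [-6.   1.3 15.5] w 13.9
spin deg ccw 14.9 norm -0.166
[ 0.46899956  1.12032484 -0.38841874]
```

View pics/s5.png

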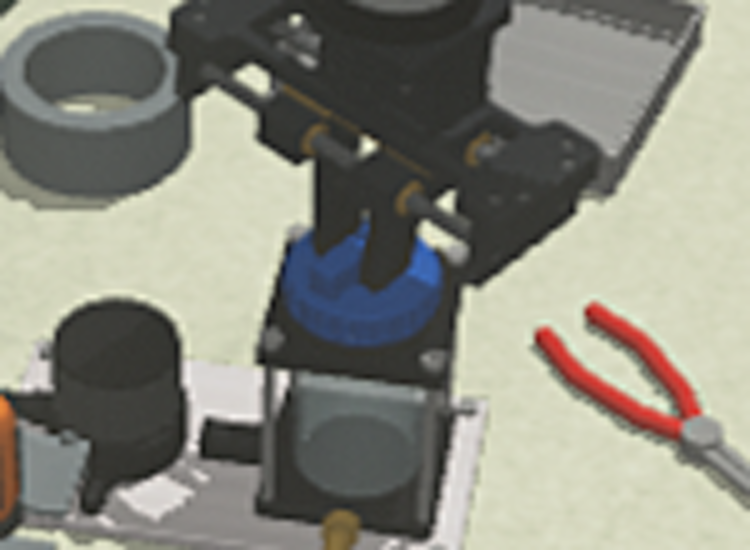

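drive_tool --increments '[{"tx": -0.004,"ty": 0.002,"tz": 0.011,"spin": -0.04,"grip": -1},{"tx": -0.003,"ty": 0,"tz": 0.011,"spin": -0.04,"grip": -1},{"tx": 0,"ty": 0,"tz": 0.011,"spin": -0.04,"grip": -1},{"tx": 0,"ty": 0,"tz": 0.011,"spin": -0.03,"grip": -1}]'

```text
clock: 6.87
tool_pos: [500.1, 17.7, 154.4]
eef_rot: [176.2, 0.8, 85.2]
force: [-5.7, 1.1, 21.1]
width: 13.9
```

Run:
```python
from h import *
delta([500.5,15.7,155],88)
s=r.read_state();print(s['torque'])
```

```text
pos [500.1  17.7 154.4] rot [176.2   0.8  85.2] delta mm [-2.   0.6 -0.6] norm [-0.013  0.004 -0.004] F [-5.7  1.1 21.1] w 13.9
spin deg ccw 2.8 norm -0.031
[ 0.50091904  1.49415042 -0.49680428]
```

drive_tool --increments '[{"tx": 0,"ty": 0,"tz": 0.008,"spin": -0.02,"grip": -1},{"tx": 0,"ty": 0,"tz": -0.02,"spin": 0,"grip": -1},{"tx": 0,"ty": 0,"tz": -0.03,"spin": 0,"grip": -1},{"tx": 0,"ty": 0,"tz": -0.03,"spin": 0,"grip": -1}]'

```text
clock: 7.2
tool_pos: [498.6, 18.5, 168.0]
eef_rot: [176.1, 1.0, 87.3]
force: [-0.2, -0.1, -1.1]
width: 13.8
```

Run:
```python
from h import *
delta([500.5,15.7,155],88)
s=r.read_state();print(s['torque'])
```

```text
pos [498.6  18.5 168. ] rot [176.1   1.   87.3] delta mm [-2.4  1.2 13.2] norm [-0.016  0.008  0.088] F [-0.2 -0.1 -1.1] w 13.8
spin deg ccw 0.7 norm -0.008
[ 0.02034064 -0.0049089   0.04780805]
```

drive_tool --increments '[{"tx": 0,"ty": 0,"tz": -0.1,"spin": 0,"grip": -1},{"tx": 0,"ty": 0,"tz": -0.15,"spin": 0,"grip": -1},{"tx": 0,"ty": 0,"tz": -0.15,"spin": 0,"grip": -1}]'

```text
clock: 7.45
tool_pos: [492.7, 17.4, 226.7]
eef_rot: [176.5, 1.3, 87.3]
force: [0.7, -0.2, -0.4]
width: 13.7
```

Run:
```python
from h import *
delta([549,-307,230],88)
im=r.grab_frame('side');cv2.imwrite('pics/s6.png',cv2.resize(im[150:330,270:470],(660,600),interpolation=cv2.INTER_CUBIC))
```

```text
pos [492.7  17.4 226.7] rot [176.5   1.3  87.3] delta mm [-321.5   70.9    8.3] norm [-2.143  0.473  0.055] F [ 0.7 -0.2 -0.4] w 13.7
spin deg ccw 0.7 norm -0.007
```

View pics/s6.png

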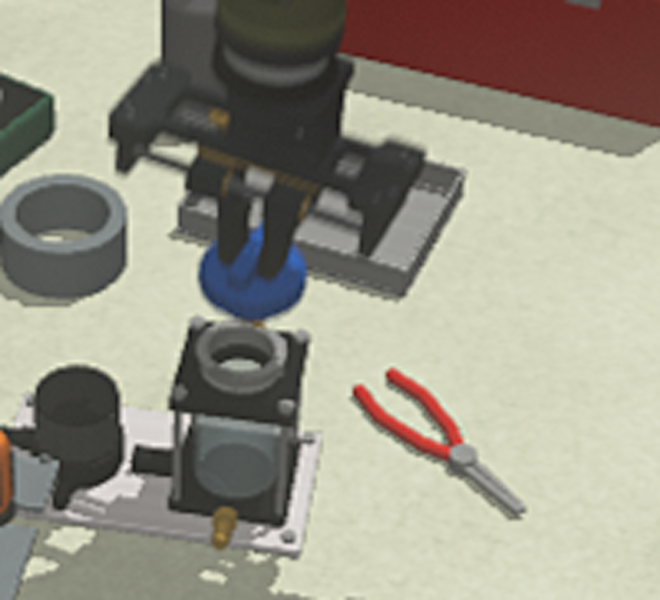

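Run:
```python
from h import *
cs,cd=cam('scene'),cam('side')
print(onz(cs,[[161,222],[141,166],[97,175],[235,125],[190,150]],[0]),onz(cs,[[141,166]],190),onz(cd,[[331,182]],0),onz(cd,[[331,128]],190),onz(cd,[[497,100],[350,90],[478,185]],150))
delta([549,-307,230],88)
```

```text
[[ 7.06804481e+02 -4.14252699e+02  1.13686838e-13]
 [ 6.11250674e+02 -6.13955941e+02  0.00000000e+00]
 [ 7.08427329e+02 -6.84786735e+02 -1.13686838e-13]
 [ 3.30932556e+02 -5.29083926e+02  0.00000000e+00]
 [ 4.84873576e+02 -5.53488973e+02  0.00000000e+00]] [[ 701.92373562 -411.02684074  190.        ]] [[ 702.31561818 -419.69379755    0.        ]] [[ 699.46724349 -401.22695265  190.        ]] [[ 318.25740046 -843.07708606  150.        ]
 [ 762.4047003  -720.60419732  150.        ]
 [ 276.92519647 -349.36036312  150.        ]]
pos [494.5  18.1 230.4] rot [176.1   1.2  87.3] delta mm [-322.1   68.9   12.1] norm [-2.147  0.459  0.08 ] F [-0.7  1.1  1.5] w 14.0
spin deg ccw 0.7 norm -0.007
```

drive_tool --increments '[{"tx": -0.15,"ty": 0.03,"tz": 0,"spin": 0,"grip": -1},{"tx": -0.24,"ty": 0.05,"tz": 0,"spin": 0,"grip": -1},{"tx": -0.24,"ty": 0.05,"tz": 0,"spin": 0,"grip": -1},{"tx": -0.24,"ty": 0.05,"tz": 0,"spin": 0,"grip": -1},{"tx": -0.24,"ty": 0.05,"tz": 0,"spin": 0,"grip": -1},{"tx": -0.24,"ty": 0.05,"tz": 0,"spin": 0,"grip": -1},{"tx": -0.24,"ty": 0.05,"tz": 0,"spin": 0,"grip": -1},{"tx": -0.24,"ty": 0.05,"tz": 0,"spin": 0,"grip": -1},{"tx": -0.15,"ty": 0.03,"tz": 0,"spin": 0,"grip": -1}]'

```text
clock: 8.25
tool_pos: [546.8, -292.8, 242.3]
eef_rot: [175.9, 1.5, 88.1]
force: [0.7, -0.4, -1.9]
width: 13.7
```

Run:
```python
from h import *
delta([545,-305,100],88)
s=r.read_state();im=r.grab_frame('wrist');cv2.imwrite('pics/w6.png',im)
delta([545,-305,100],88); print(r.read_state()['qpos'])
```

```text
pos [ 546.8 -292.8  242.3] rot [175.9   1.5  88.1] delta mm [ -8.6 -11.6 142.1] norm [-0.057 -0.077  0.947] F [ 0.7 -0.4 -1.9] w 13.7
spin deg ccw -0.1 norm 0.001
pos [ 546.5 -298.4  241.8] rot [175.9   1.7  87.7] delta mm [ -2.5 -11.4 141.5] norm [-0.016 -0.076  0.943] F [ 1.  -4.4 -1. ] w 13.7
spin deg ccw 0.3 norm -0.003
[ 45.67598528  42.59378623 -38.4899381   94.60133227  34.13217171
  50.18886934  -8.29956209]
```

View pics/w6.png

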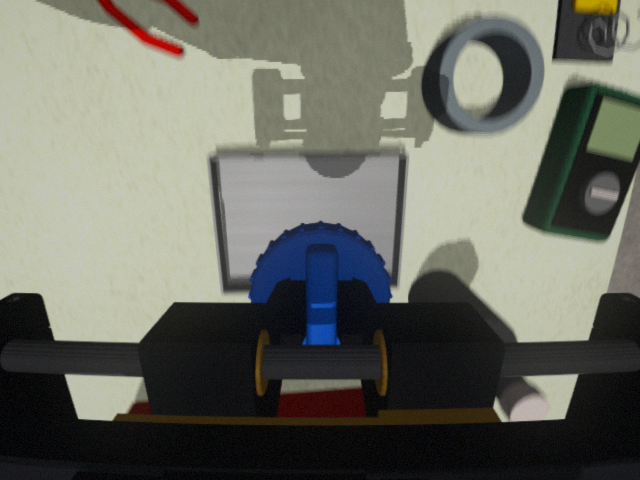

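drive_tool --increments '[{"tx": -0.01,"ty": -0.02,"tz": 0.12,"spin": 0,"grip": -1},{"tx": 0,"ty": -0.02,"tz": 0.2,"spin": 0,"grip": -1},{"tx": 0,"ty": -0.02,"tz": 0.22,"spin": 0,"grip": -1},{"tx": 0,"ty": -0.016,"tz": 0.2,"spin": 0,"grip": -1},{"tx": 0,"ty": 0,"tz": 0.15,"spin": 0,"grip": -1},{"tx": 0,"ty": 0,"tz": 0.05,"spin": 0,"grip": -1}]'

```text
clock: 8.8
tool_pos: [544.6, -315.3, 95.0]
eef_rot: [175.7, 2.2, 87.0]
force: [-0.4, -0.3, -1.8]
width: 13.8
```

Run:
```python
from h import *
delta([545,-305,56],88)
im=r.grab_frame('wrist');cv2.imwrite('pics/w7.png',im)
im=r.grab_frame('scene');cv2.imwrite('pics/sc7.png',cv2.resize(im[120:260,150:330],(720,560),interpolation=cv2.INTER_CUBIC))
delta([545,-305,56],88)
```

```text
pos [ 544.6 -315.3   95. ] rot [175.7   2.2  87. ] delta mm [11.8 -3.  38.5] norm [ 0.078 -0.02   0.257] F [-0.4 -0.3 -1.8] w 13.8
spin deg ccw 1.0 norm -0.011
pos [ 545.4 -315.1   96.9] rot [175.6   2.2  87. ] delta mm [11.6 -4.  40.3] norm [ 0.077 -0.027  0.268] F [-0.3  0.3 -0.6] w 13.8
spin deg ccw 1.0 norm -0.011
```

View pics/w7.png

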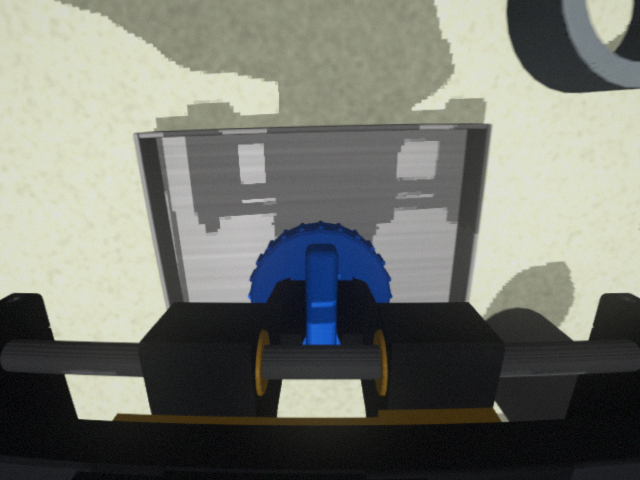

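View pics/sc7.png

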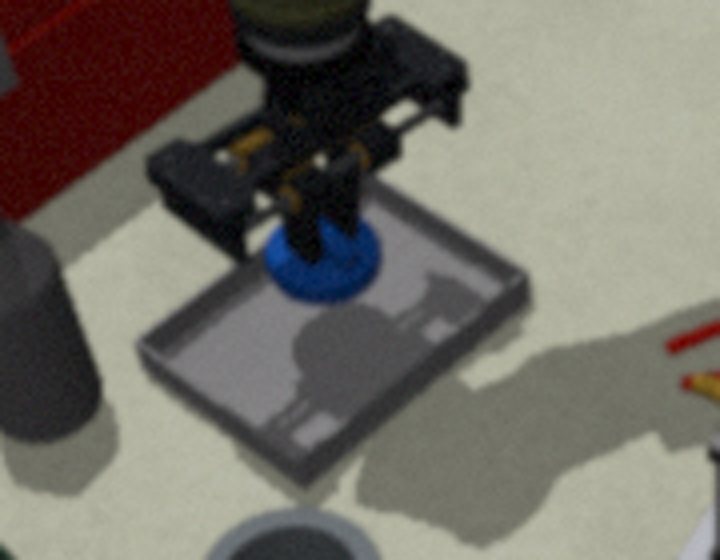

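drive_tool --increments '[{"tx": 0.04,"ty": -0.01,"tz": 0.07,"spin": 0,"grip": -1},{"tx": 0.037,"ty": -0.01,"tz": 0.07,"spin": 0,"grip": -1},{"tx": 0,"ty": 0,"tz": 0.05,"spin": 0,"grip": -1},{"tx": 0,"ty": 0,"tz": 0.03,"spin": 0,"grip": -1},{"tx": 0,"ty": 0,"tz": 0.01,"spin": 0,"grip": -1}]'

```text
clock: 9.32
tool_pos: [551.1, -306.3, 67.9]
eef_rot: [174.9, 2.5, 86.9]
force: [0.6, 0.1, -0.5]
width: 13.5
```

Run:
```python
from h import *
delta([545,-305,56],88)
```

```text
pos [ 551.1 -306.3   67.9] rot [174.9   2.5  86.9] delta mm [ 1.5 -7.2 11.3] norm [ 0.01  -0.048  0.075] F [ 0.6  0.1 -0.5] w 13.5
spin deg ccw 1.1 norm -0.012
```

drive_tool --increments '[{"tx": 0,"ty": -0.01,"tz": 0.025,"spin": 0,"grip": -1},{"tx": 0,"ty": 0,"tz": 0.025,"spin": 0,"grip": -1},{"tx": 0,"ty": 0,"tz": 0.012,"spin": 0,"grip": -1},{"tx": 0,"ty": 0,"tz": 0.008,"spin": 0,"grip": -1}]'

```text
clock: 9.65
tool_pos: [552.1, -308.6, 59.1]
eef_rot: [174.7, 2.6, 86.8]
force: [0.3, -0.3, -0.5]
width: 13.5
```

drive_tool --increments '[{"tx": 0,"ty": 0,"tz": 0.014,"spin": 0,"grip": -1},{"tx": 0,"ty": 0,"tz": 0.012,"spin": 0,"grip": -1},{"tx": 0,"ty": 0,"tz": 0.008,"spin": 0,"grip": -1}]'

```text
clock: 9.9
tool_pos: [552.8, -309.3, 54.1]
eef_rot: [174.6, 2.6, 86.8]
force: [0.4, -0.3, 1.6]
width: 13.9
```

drive_tool --increments '[{"tx": 0,"ty": 0,"tz": 0.008,"spin": 0,"grip": -1},{"tx": 0,"ty": 0,"tz": 0.002,"spin": 0,"grip": -1}]'

```text
clock: 10.07
tool_pos: [553.0, -309.5, 52.8]
eef_rot: [174.6, 2.6, 86.8]
force: [-1.4, 0.1, 2.1]
width: 13.4
```

drive_tool --increments '[{"tx": 0,"ty": 0,"tz": 0,"spin": 0,"grip": -0.5},{"tx": 0,"ty": 0,"tz": 0,"spin": 0,"grip": -0.5},{"tx": 0,"ty": 0,"tz": -0.02,"spin": 0,"grip": -0.4},{"tx": 0,"ty": 0,"tz": -0.04,"spin": 0,"grip": -0.4},{"tx": 0,"ty": 0,"tz": -0.1,"spin": 0,"grip": -0.4},{"tx": 0,"ty": 0,"tz": -0.2,"spin": 0,"grip": -0.4}]'

```text
clock: 10.57
tool_pos: [546.1, -305.7, 104.8]
eef_rot: [175.0, 2.5, 86.9]
force: [0.8, -0.4, 0.7]
width: 26.7
```

Run:
```python
from h import *
delta([545,-305,250],12)
im=r.grab_frame('wrist');cv2.imwrite('pics/w8.png',im)
```

```text
pos [ 546.1 -305.7  104.8] rot [175.    2.5  86.9] delta mm [  -5.8   11.6 -144.7] norm [-0.038  0.077 -0.964] F [ 0.8 -0.4  0.7] w 26.7
spin deg ccw -74.9 norm 0.832
```

View pics/w8.png

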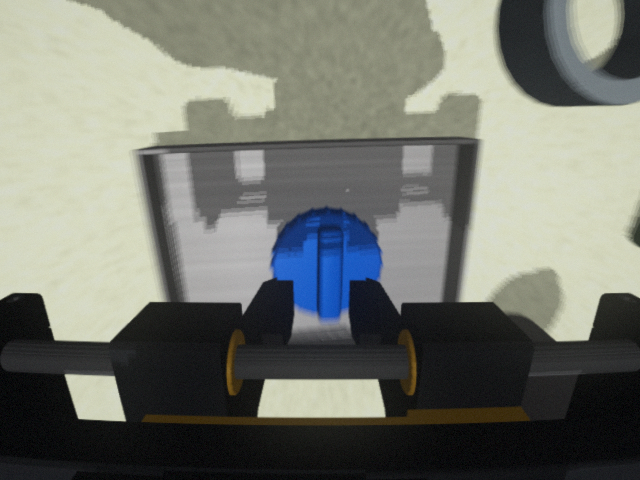

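drive_tool --increments '[{"tx": 0,"ty": 0,"tz": -0.22,"spin": 0.05,"grip": 0},{"tx": 0,"ty": 0,"tz": -0.23,"spin": 0.079,"grip": 0},{"tx": 0,"ty": 0,"tz": -0.23,"spin": 0.079,"grip": 0},{"tx": 0,"ty": 0,"tz": -0.23,"spin": 0.079,"grip": 0},{"tx": 0,"ty": 0,"tz": -0.23,"spin": 0.079,"grip": 0},{"tx": 0,"ty": 0,"tz": -0.23,"spin": 0.079,"grip": 0},{"tx": 0,"ty": 0,"tz": -0.23,"spin": 0.079,"grip": 0}]'

```text
clock: 11.2
tool_pos: [520.0, -290.3, 362.4]
eef_rot: [174.9, -2.3, 39.3]
force: [1.0, -0.2, -0.4]
width: 44.2
```

```bash
cat >> h.py <<'E'
def lean():
    s=r.read_state(); z=Ro.from_euler('xyz',s['eef_rot'],degrees=True).as_matrix()[:,2]
    print('lean deg xy',np.round(np.degrees(z[:2]),2),'q',np.round(s['qpos'],1),'qdmax',np.round(np.abs(s['qd']).max(),1))
E
python3 - <<'E'
from h import *
delta([540,400,345],37);lean()
im=r.grab_frame('scene');cv2.imwrite('pics/sc9.png',im[100:340,100:420])
E
```

```text
pos [ 520.  -290.3  362.4] rot [174.9  -2.3  39.3] delta mm [ 452.1 -522.3  -10.8] norm [ 3.014 -3.482 -0.072] F [ 1.  -0.2 -0.4] w 44.2
spin deg ccw -2.3 norm 0.026
lean deg xy [ 4.94 -2.48] q [ 42.2  30.3 -29.2  91.3  18.1  57.4 -43. ] qdmax 52.2
```

View pics/sc9.png

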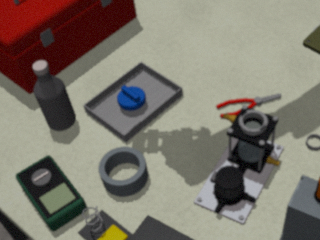

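drive_tool --increments '[{"tx": 0.1,"ty": -0.12,"tz": 0,"spin": 0,"grip": 0},{"tx": 0.17,"ty": -0.195,"tz": -0.004,"spin": 0,"grip": 0},{"tx": 0.17,"ty": -0.195,"tz": -0.004,"spin": 0,"grip": 0},{"tx": 0.17,"ty": -0.195,"tz": -0.004,"spin": 0,"grip": 0},{"tx": 0.17,"ty": -0.195,"tz": -0.004,"spin": 0,"grip": 0},{"tx": 0.17,"ty": -0.195,"tz": -0.004,"spin": 0,"grip": 0},{"tx": 0.17,"ty": -0.195,"tz": -0.004,"spin": 0,"grip": 0},{"tx": 0.17,"ty": -0.195,"tz": -0.004,"spin": 0,"grip": 0},{"tx": 0.17,"ty": -0.195,"tz": -0.004,"spin": 0,"grip": 0},{"tx": 0.17,"ty": -0.195,"tz": -0.004,"spin": 0,"grip": 0},{"tx": 0.17,"ty": -0.195,"tz": -0.004,"spin": 0,"grip": 0},{"tx": 0.17,"ty": -0.195,"tz": -0.004,"spin": 0,"grip": 0}]'

```text
clock: 12.25
tool_pos: [538.1, 166.6, 367.8]
eef_rot: [173.0, -3.0, 38.4]
force: [0.2, 0.3, -0.3]
width: 43.9
```

Run:
```python
from h import *
delta([540,400,345],37);lean()
```

```text
pos [538.1 166.6 367.8] rot [173.   -3.   38.4] delta mm [ 145.  -184.1    7.9] norm [ 0.967 -1.227  0.053] F [ 0.2  0.3 -0.3] w 43.9
spin deg ccw -1.4 norm 0.015
lean deg xy [ 6.69 -3.67] q [ -7.1  27.4 -28.8  95.8  23.2  58.2 -96.6] qdmax 53.8
```

drive_tool --increments '[{"tx": 0,"ty": 0,"tz": 0,"spin": 0,"grip": 0},{"tx": 0,"ty": 0,"tz": 0,"spin": 0,"grip": 0},{"tx": 0,"ty": 0,"tz": 0,"spin": 0,"grip": 0}]'

```text
clock: 12.5
tool_pos: [533.9, 180.8, 369.6]
eef_rot: [173.4, -3.3, 39.7]
force: [0.1, -1.0, 0.1]
width: 43.6
```

Run:
```python
from h import *
delta([540,400,345],37);lean()
```

```text
pos [533.9 180.8 369.6] rot [173.4  -3.3  39.7] delta mm [ 143.  -167.4   13.7] norm [ 0.953 -1.116  0.091] F [ 0.1 -1.   0.1] w 43.6
spin deg ccw -2.7 norm 0.03
lean deg xy [ 6.77 -2.99] q [ -7.9  27.3 -29.5  95.7  22.9  58.1 -96.5] qdmax 1.1
```

drive_tool --increments '[{"tx": 0.08,"ty": -0.093,"tz": 0,"spin": 0,"grip": 0},{"tx": 0.08,"ty": -0.093,"tz": 0,"spin": 0,"grip": 0},{"tx": 0.08,"ty": -0.093,"tz": 0,"spin": 0,"grip": 0},{"tx": 0.08,"ty": -0.093,"tz": 0,"spin": 0,"grip": 0},{"tx": 0.08,"ty": -0.093,"tz": 0,"spin": 0,"grip": 0},{"tx": 0.08,"ty": -0.093,"tz": 0,"spin": 0,"grip": 0},{"tx": 0,"ty": 0,"tz": 0,"spin": 0,"grip": 0},{"tx": 0,"ty": 0,"tz": 0,"spin": 0,"grip": 0}]'

```text
clock: 13.17
tool_pos: [539.3, 278.4, 365.8]
eef_rot: [172.9, -3.0, 38.7]
force: [1.1, -1.8, -0.8]
width: 44.2
```

Run:
```python
from h import *
delta([540,400,345],37);lean()
```

```text
pos [539.3 278.4 365.8] rot [172.9  -3.   38.7] delta mm [ 75.3 -96.8  13. ] norm [ 0.502 -0.646  0.087] F [ 1.1 -1.8 -0.8] w 44.2
spin deg ccw -1.7 norm 0.019
lean deg xy [ 6.75 -3.62] q [ -18.8   31.7  -28.2   87.9   24.5   63.1 -105.6] qdmax 0.7
```

drive_tool --increments '[{"tx": 0.12,"ty": -0.155,"tz": 0.02,"spin": 0,"grip": 0},{"tx": 0.12,"ty": -0.155,"tz": 0.02,"spin": 0,"grip": 0},{"tx": 0.12,"ty": -0.155,"tz": 0.02,"spin": 0,"grip": 0},{"tx": 0.11,"ty": -0.14,"tz": 0.02,"spin": 0,"grip": 0},{"tx": 0,"ty": 0,"tz": 0,"spin": -0.05,"grip": 0},{"tx": 0,"ty": 0,"tz": 0,"spin": -0.079,"grip": 0},{"tx": 0,"ty": 0,"tz": 0,"spin": -0.079,"grip": 0},{"tx": 0,"ty": 0,"tz": 0,"spin": -0.079,"grip": 0},{"tx": 0,"ty": 0,"tz": 0,"spin": -0.079,"grip": 0},{"tx": 0,"ty": 0,"tz": 0,"spin": -0.079,"grip": 0},{"tx": 0,"ty": 0,"tz": 0,"spin": -0.079,"grip": 0},{"tx": 0,"ty": 0,"tz": 0,"spin": -0.079,"grip": 0}]'

```text
clock: 14.17
tool_pos: [552.2, 363.2, 347.7]
eef_rot: [173.2, 5.4, 91.7]
force: [0.2, 0.6, -0.5]
width: 44.2
```

Run:
```python
from h import *
delta([540,400,345],152);lean()
```

```text
pos [552.2 363.2 347.7] rot [173.2   5.4  91.7] delta mm [ 37.3 -10.9  -2.1] norm [ 0.248 -0.073 -0.014] F [ 0.2  0.6 -0.5] w 44.2
spin deg ccw 60.3 norm -0.671
lean deg xy [ 6.95 -5.11] q [-21.5  40.3 -39.5  78.1  34.8  72.2 -63.6] qdmax 77.8
```

drive_tool --increments '[{"tx": 0.05,"ty": 0,"tz": 0,"spin": -0.079,"grip": 0},{"tx": 0,"ty": 0,"tz": 0,"spin": -0.079,"grip": 0},{"tx": 0,"ty": 0,"tz": 0,"spin": -0.079,"grip": 0},{"tx": 0,"ty": 0,"tz": 0,"spin": -0.079,"grip": 0},{"tx": 0,"ty": 0,"tz": 0,"spin": -0.079,"grip": 0},{"tx": 0,"ty": 0,"tz": 0,"spin": -0.079,"grip": 0},{"tx": 0,"ty": 0,"tz": 0,"spin": -0.06,"grip": 0},{"tx": 0,"ty": 0,"tz": 0,"spin": 0,"grip": 0},{"tx": 0,"ty": 0,"tz": 0,"spin": 0,"grip": 0}]'

```text
clock: 14.92
tool_pos: [561.9, 344.0, 348.8]
eef_rot: [-179.7, 9.6, 140.3]
force: [0.2, -0.1, -0.8]
width: 44.0
```

Run:
```python
from h import *
delta([543.5,406,345],148);lean()
s=r.read_state();im=r.grab_frame('wrist');cv2.imwrite('pics/w10.png',im)
np.save('s10.npy',s,allow_pickle=True)
C=cam('wrist',s);print(proj(C,[[543.5,406,220],[543.5,406,150]]))
print(r.look_for('brush_handle','wrist'))
```

```text
pos [561.9 344.  348.8] rot [-179.7    9.6  140.3] delta mm [53.7 35.9 -5.4] norm [ 0.358  0.239 -0.036] F [ 0.2 -0.1 -0.8] w 44.0
spin deg ccw 7.7 norm -0.086
lean deg xy [ 7.16 -6.32] q [-15.7  42.9 -50.1  77.9  42.2  77.3 -19. ] qdmax 1.9
[[372.20170047 135.97579206]
 [361.87435192 122.23706426]]
[{'box': [330.9, 91.5, 386.7, 142.4], 'conf': 0.85}, {'box': [323.9, 0.1, 353.1, 25.6], 'conf': 0.64}]
```

View pics/w10.png

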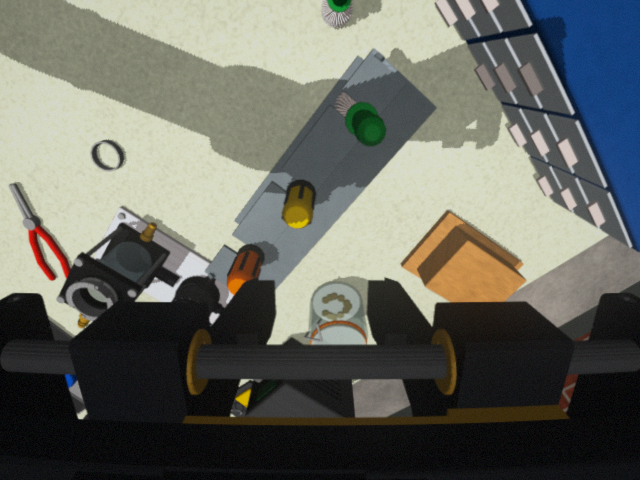

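drive_tool --increments '[{"tx": 0.18,"ty": 0.12,"tz": -0.02,"spin": 0,"grip": 0},{"tx": 0.18,"ty": 0.12,"tz": -0.02,"spin": 0,"grip": 0},{"tx": 0,"ty": 0,"tz": 0,"spin": 0,"grip": 0},{"tx": 0,"ty": 0,"tz": 0,"spin": 0,"grip": 0}]'

```text
clock: 15.35
tool_pos: [545.3, 404.8, 345.7]
eef_rot: [-179.7, 9.8, 139.5]
force: [0.1, -1.5, -0.2]
width: 44.1
```

Run:
```python
from h import *
delta([543.5,406,345],148);lean()
```

```text
pos [545.3 404.8 345.7] rot [-179.7    9.8  139.5] delta mm [ 2.3 -0.2  0.3] norm [ 0.015 -0.002  0.002] F [ 0.1 -1.5 -0.2] w 44.1
spin deg ccw 8.5 norm -0.095
lean deg xy [ 7.27 -6.55] q [-22.5  44.9 -48.9  73.3  42.5  80.  -23.1] qdmax 3.0
```

drive_tool --increments '[{"tx": 0,"ty": 0,"tz": 0,"spin": 0.079,"grip": 0},{"tx": 0,"ty": 0,"tz": 0,"spin": 0.079,"grip": 0},{"tx": 0,"ty": 0,"tz": 0,"spin": 0.079,"grip": 0},{"tx": 0,"ty": 0,"tz": 0,"spin": 0.079,"grip": 0},{"tx": 0,"ty": 0,"tz": 0,"spin": 0,"grip": 0},{"tx": 0,"ty": 0,"tz": 0,"spin": 0,"grip": 0}]'

```text
clock: 15.85
tool_pos: [546.3, 401.2, 346.1]
eef_rot: [175.4, 8.9, 109.8]
force: [-0.1, 0.3, 0.3]
width: 44.1
```

Run:
```python
from h import *
delta([543.5,406,345],139.5);lean()
```

```text
pos [546.3 401.2 346.1] rot [175.4   8.9 109.8] delta mm [ 5.5 -1.   0.1] norm [ 0.037 -0.007  0.001] F [-0.1  0.3  0.3] w 44.1
spin deg ccw 29.7 norm -0.33
lean deg xy [ 7.33 -6.7 ] q [-24.7  43.2 -42.6  73.7  38.5  77.3 -49.5] qdmax 1.6
```

drive_tool --increments '[{"tx": 0.02,"ty": 0,"tz": 0,"spin": -0.05,"grip": 0},{"tx": 0.01,"ty": 0,"tz": 0,"spin": -0.05,"grip": 0},{"tx": 0,"ty": 0,"tz": 0,"spin": -0.05,"grip": 0},{"tx": 0,"ty": 0,"tz": 0,"spin": -0.05,"grip": 0},{"tx": 0,"ty": 0,"tz": 0,"spin": -0.05,"grip": 0},{"tx": 0,"ty": 0,"tz": 0,"spin": -0.05,"grip": 0},{"tx": 0,"ty": 0,"tz": 0,"spin": 0,"grip": 0}]'

```text
clock: 16.43
tool_pos: [546.8, 401.3, 346.0]
eef_rot: [-179.6, 10.2, 139.4]
force: [-0.3, 0.5, -0.4]
width: 44.2
```

Run:
```python
from h import *
r.grab_frame('scene')
delta([543.5,406,345],138);lean()
s=r.read_state();im=r.grab_frame('wrist');cv2.imwrite('pics/w11.png',im)
C=cam('wrist',s);q=proj(C,[[543.5,406,220],[543.5,406,150]]);print(q)
for p in q: cv2.circle(im,tuple(np.round(p).astype(int)),2,(0,0,255),-1)
cv2.imwrite('pics/c11.png',cv2.resize(im[100:300,230:470],(720,600)))
print(r.look_for('brush_handle','wrist')[:2])
```

```text
pos [546.9 401.2 346.1] rot [-179.7   10.2  139.2] delta mm [5.8 1.4 0. ] norm [0.039 0.009 0.   ] F [-0.6  0.4  0.1] w 44.1
spin deg ccw -1.2 norm 0.013
lean deg xy [ 7.42 -6.86] q [-22.4  44.9 -48.8  73.4  42.6  80.1 -23.2] qdmax 3.1
[[323.18477258 200.19094796]
 [323.28979757 173.58615553]]
[{'box': [155.5, 2.1, 239.3, 36.2], 'conf': 0.83}, {'box': [301.4, 147.3, 336.1, 204.1], 'conf': 0.74}]
```

View pics/c11.png

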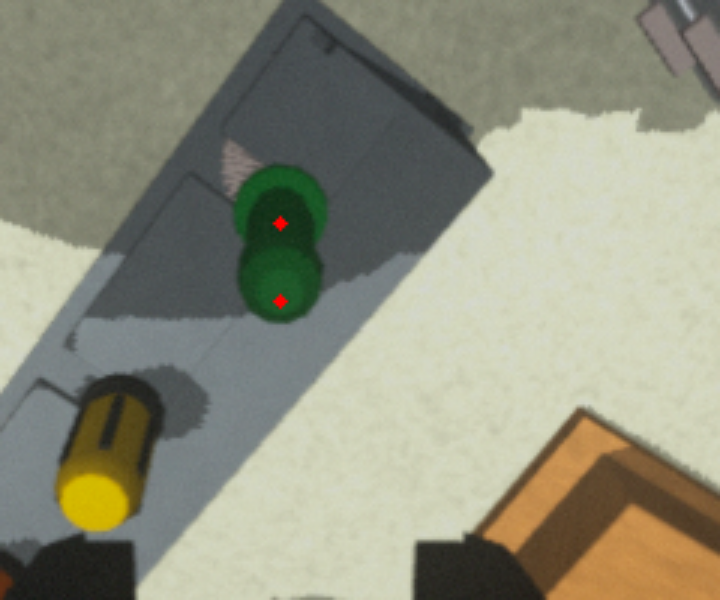

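Run:
```python
from h import *
delta([541.2,408,250],139)
```

```text
pos [546.7 401.5 346.2] rot [-179.7   10.2  139.1] delta mm [25.3  1.8 93.2] norm [0.168 0.012 0.621] F [ 0.  -0.5  0.6] w 44.0
spin deg ccw -0.1 norm 0.001
```

drive_tool --increments '[{"tx": 0.05,"ty": 0.004,"tz": 0.17,"spin": 0,"grip": 0},{"tx": 0.05,"ty": 0.004,"tz": 0.18,"spin": 0,"grip": 0},{"tx": 0.05,"ty": 0.004,"tz": 0.18,"spin": 0,"grip": 0},{"tx": 0.02,"ty": 0,"tz": 0.09,"spin": 0,"grip": 0},{"tx": 0,"ty": 0,"tz": 0,"spin": 0,"grip": 0}]'

```text
clock: 17.0
tool_pos: [542.4, 409.4, 249.6]
eef_rot: [179.9, 10.2, 138.6]
force: [0.0, 0.2, 0.6]
width: 43.8
```

Run:
```python
from h import *
r.grab_frame('scene');r.grab_frame('scene')
delta([541.2,408,190],139);lean()
s=r.read_state();im=r.grab_frame('wrist');cv2.imwrite('pics/w12.png',im)
C=cam('wrist',s);q=proj(C,[[541.2,408,220],[541.2,408,150]]);print(q)
for p in q: cv2.circle(im,tuple(np.round(p).astype(int)),2,(0,0,255),-1)
cv2.imwrite('pics/c12.png',im)
im=r.grab_frame('scene');cv2.imwrite('pics/c12s.png',cv2.resize(im[220:400,420:600],(600,600)))
```

```text
pos [543.1 410.4 252.4] rot [179.6  10.2 138.6] delta mm [10.9 -3.5 61.4] norm [ 0.073 -0.023  0.409] F [ 0.2 -0.  -0.1] w 43.8
spin deg ccw 0.4 norm -0.005
lean deg xy [ 7.85 -6.43] q [-23.4  49.7 -46.5  80.7  47.3  70.2 -30.3] qdmax 1.9
[[313.37217191 276.26214293]
 [314.87762651 220.18267278]]
```

View pics/c12.png

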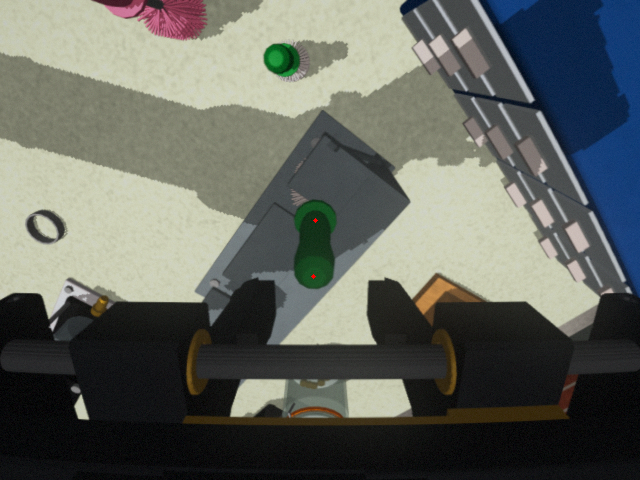

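View pics/c12s.png

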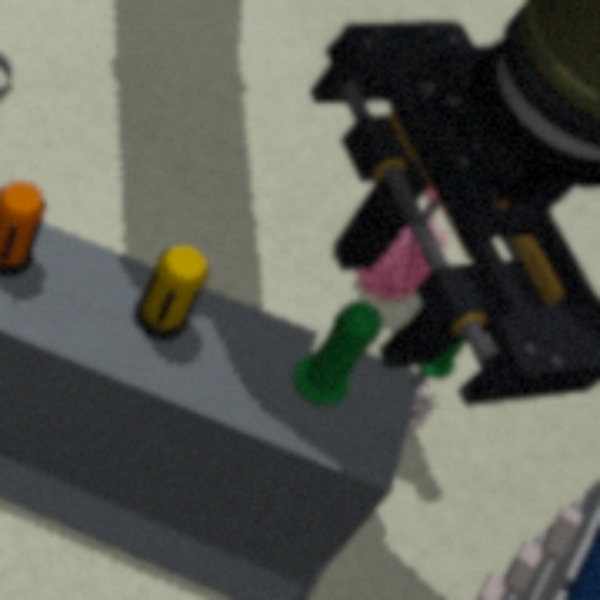

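drive_tool --increments '[{"tx": 0.03,"ty": -0.012,"tz": 0.08,"spin": 0,"grip": 0},{"tx": 0.025,"ty": -0.008,"tz": 0.1,"spin": 0,"grip": 0},{"tx": 0.02,"ty": 0,"tz": 0.1,"spin": 0,"grip": 0},{"tx": 0.01,"ty": 0,"tz": 0.08,"spin": 0,"grip": 0},{"tx": 0,"ty": 0,"tz": 0.03,"spin": 0,"grip": 0}]'

```text
clock: 17.62
tool_pos: [542.2, 414.6, 197.8]
eef_rot: [178.6, 10.2, 138.2]
force: [0.2, -0.5, 0.1]
width: 44.1
```

Run:
```python
from h import *
r.grab_frame('scene')
delta([541.2,408,190],139);lean()
```

```text
pos [542.2 414.3 197.5] rot [178.6  10.2 138.2] delta mm [-2.1 -5.5  7.8] norm [-0.014 -0.037  0.052] F [ 0.2  0.3 -0.3] w 43.8
spin deg ccw 0.8 norm -0.009
lean deg xy [ 8.44 -5.73] q [-24.1  52.8 -44.7  84.2  50.9  64.2 -34.8] qdmax 1.9
```

drive_tool --increments '[{"tx": -0.012,"ty": -0.035,"tz": 0.03,"spin": 0,"grip": 0},{"tx": 0,"ty": 0,"tz": 0.02,"spin": 0,"grip": 0},{"tx": 0,"ty": 0,"tz": 0,"spin": 0,"grip": 0}]'

```text
clock: 17.92
tool_pos: [541.5, 408.3, 190.5]
eef_rot: [178.5, 10.2, 138.2]
force: [0.4, -0.1, -0.4]
width: 44.0
```

Run:
```python
from h import *
delta([541.2,408,190],139);lean()
s=r.read_state();im=r.grab_frame('wrist');cv2.imwrite('pics/w13.png',im)
C=cam('wrist',s);q=proj(C,[[541.2,408,220],[541.2,408,150]]);print(q)
delta([541.2,408,190],139);
```

```text
pos [541.5 408.3 190.5] rot [178.5  10.2 138.2] delta mm [ 0.2 -0.4  0.5] norm [ 0.001 -0.003  0.003] F [ 0.4 -0.1 -0.4] w 44.0
spin deg ccw 0.8 norm -0.009
lean deg xy [ 8.5  -5.66] q [-23.6  52.9 -44.5  85.5  51.6  63.  -35.5] qdmax 0.7
[[319.92362819 373.31460436]
 [317.18470724 267.39329585]]
pos [541.6 408.2 190.8] rot [178.5  10.2 138.2] delta mm [ 0.3 -0.4  0.8] norm [ 0.002 -0.003  0.005] F [ 1.6 -0.5  0.2] w 44.3
spin deg ccw 0.8 norm -0.009
```

View pics/w13.png

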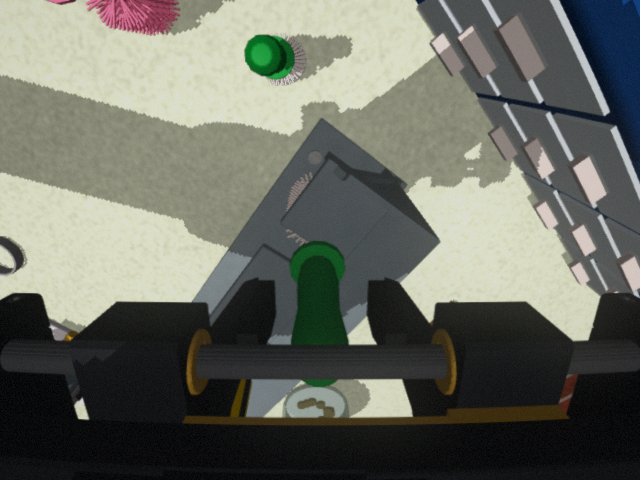

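drive_tool --increments '[{"tx": 0,"ty": 0,"tz": 0,"spin": -0.045,"grip": 0},{"tx": 0,"ty": 0,"tz": 0,"spin": -0.04,"grip": 0},{"tx": 0,"ty": 0,"tz": 0,"spin": 0,"grip": -1},{"tx": 0,"ty": 0,"tz": 0,"spin": 0,"grip": -1},{"tx": 0,"ty": 0,"tz": 0,"spin": 0,"grip": -1},{"tx": 0,"ty": 0,"tz": 0,"spin": 0,"grip": -1},{"tx": 0,"ty": 0,"tz": 0,"spin": 0,"grip": -1}]'

```text
clock: 18.55
tool_pos: [542.7, 409.1, 193.8]
eef_rot: [179.6, 10.3, 145.8]
force: [-0.3, 0.5, -1.0]
width: 19.8
```

Run:
```python
from h import *
delta([541.2,408,190],139);lean()
print(r.read_state()['torque'])
```

```text
pos [542.7 409.1 193.8] rot [179.6  10.3 145.8] delta mm [ 1.3 -1.8  3.7] norm [ 0.009 -0.012  0.024] F [-0.3  0.5 -1. ] w 19.8
spin deg ccw -6.8 norm 0.076
lean deg xy [ 8.7  -5.48] q [-23.   53.1 -46.1  85.4  52.6  63.9 -28.4] qdmax 0.5
[0.08359021 0.01931664 0.06501101]
```

```bash
cat >> h.py <<'E'
def grip_save():
    s=r.read_state();R=Ro.from_euler('xyz',s['eef_rot'],degrees=True).as_matrix()
    ax=np.array([541.9,408.6]); 
    np.save('g.npy',np.stack([R.T@(np.array([*ax,z])-s['tool_pos']) for z in (30,145,185)]))
def brush():
    g=np.load('g.npy');s=r.read_state();R=Ro.from_euler('xyz',s['eef_rot'],degrees=True).as_matrix()
    P=g@R.T+s['tool_pos'];v=P[2]-P[0]
    print('tip',np.round(P[0],1),'collar',np.round(P[1],1),'handle',np.round(P[2],1),'tilt deg',np.round(np.degrees(v[:2]/155),1));return P
def dtip(target,i=0):
    "tool-frame shift so brush point i goes to target"
    P=brush();s=r.read_state();R=Ro.from_euler('xyz',s['eef_rot'],degrees=True).as_matrix()
    d=R.T@(np.array(target,float)-P[i]);print('shift norm',np.round(d/150,3),'mm',np.round(d,1),'F',np.round(s['force'],1),'T',np.round(s['torque'],2),'clock',s['clock'],'w',round(s['width'],1))
E
python3 - <<'E'
from h import *
grip_save(); dtip([541.9,408.6,148.5],1)
dtip([541.9-66,408.6-13.4,150],1)
E
```

```text
tip [541.9 408.6  30. ] collar [541.9 408.6 145. ] handle [541.9 408.6 185. ] tilt deg [0. 0.]
shift norm [-0.004  0.    -0.023] mm [-0.6  0.  -3.4] F [-0.3  0.5 -1. ] T [0.08 0.02 0.07] clock 18.55 w 19.8
tip [541.9 408.6  30. ] collar [541.9 408.6 145. ] handle [541.9 408.6 185. ] tilt deg [0. 0.]
shift norm [ 0.303 -0.32  -0.091] mm [ 45.4 -48.1 -13.7] F [-0.3  0.5 -1. ] T [0.08 0.02 0.07] clock 18.55 w 19.8
```

drive_tool --increments '[{"tx": -0.004,"ty": 0,"tz": -0.012,"spin": 0,"grip": -1},{"tx": 0,"ty": 0,"tz": -0.014,"spin": 0,"grip": -1},{"tx": 0.04,"ty": -0.042,"tz": -0.01,"spin": 0,"grip": -1},{"tx": 0.06,"ty": -0.064,"tz": -0.015,"spin": 0,"grip": -1}]'

```text
clock: 18.88
tool_pos: [522.9, 404.3, 198.7]
eef_rot: [179.5, 10.4, 145.5]
force: [-0.3, 0.6, -0.6]
width: 19.9
```

Run:
```python
from h import *
dtip([541.9-66,408.6-13.4,150],1);lean()
```

```text
tip [522.4 403.9  34.9] collar [522.2 403.8 149.9] handle [522.1 403.8 189.9] tilt deg [-0.1 -0. ]
shift norm [ 0.218 -0.222 -0.043] mm [ 32.7 -33.2  -6.4] F [-0.3  0.6 -0.6] T [ 0.11  0.06 -0.01] clock 18.8833 w 19.9
lean deg xy [ 8.77 -5.48] q [-23.2  51.5 -46.3  88.7  52.5  62.8 -31.1] qdmax 26.3
```

drive_tool --increments '[{"tx": 0.08,"ty": -0.08,"tz": -0.015,"spin": 0,"grip": -1},{"tx": 0.08,"ty": -0.08,"tz": -0.015,"spin": 0,"grip": -1},{"tx": 0.05,"ty": -0.055,"tz": -0.01,"spin": 0,"grip": -1},{"tx": 0,"ty": 0,"tz": 0,"spin": 0,"grip": -1}]'

```text
clock: 19.22
tool_pos: [474.4, 395.7, 199.6]
eef_rot: [179.5, 10.3, 145.5]
force: [0.4, -0.3, -1.3]
width: 20.3
```

Run:
```python
from h import *
dtip([541.9-66,408.6-13.4,300],1);lean()
im=r.grab_frame('side');cv2.imwrite('pics/s14.png',im)
im=r.grab_frame('scene');cv2.imwrite('pics/sc14.png',im[200:420,370:640])
```

```text
tip [473.8 395.5  35.7] collar [473.7 395.3 150.7] handle [473.7 395.2 190.7] tilt deg [-0.1 -0.1]
shift norm [-0.191  0.016 -0.977] mm [ -28.6    2.4 -146.5] F [ 0.4 -0.3 -1.3] T [ 0.11  0.03 -0.08] clock 19.2167 w 20.3
lean deg xy [ 8.74 -5.42] q [-24.2  48.8 -46.6  96.2  52.9  59.7 -37.4] qdmax 1.9
```

View pics/s14.png

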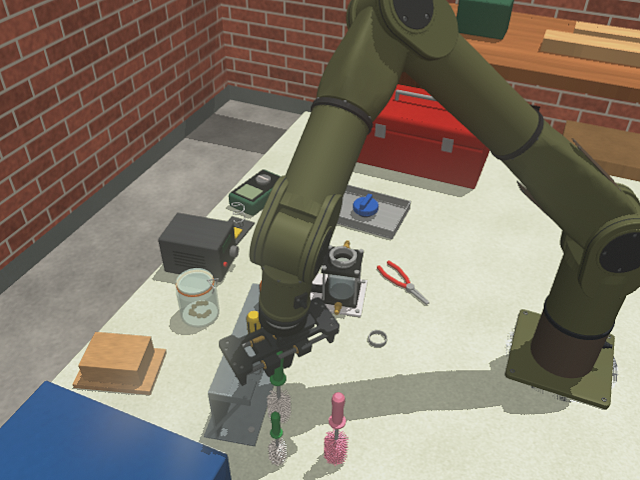

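View pics/sc14.png

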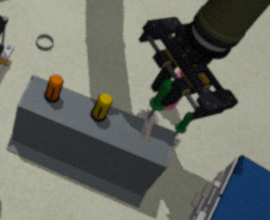

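drive_tool --increments '[{"tx": -0.025,"ty": 0.002,"tz": -0.13,"spin": 0,"grip": -1},{"tx": -0.04,"ty": 0.003,"tz": -0.21,"spin": 0,"grip": -1},{"tx": -0.04,"ty": 0.003,"tz": -0.21,"spin": 0,"grip": -1},{"tx": -0.04,"ty": 0.003,"tz": -0.21,"spin": 0,"grip": -1},{"tx": -0.04,"ty": 0.003,"tz": -0.18,"spin": 0,"grip": -1},{"tx": 0,"ty": 0,"tz": 0,"spin": 0,"grip": -1}]'

```text
clock: 19.82
tool_pos: [485.3, 394.4, 347.4]
eef_rot: [179.6, 10.4, 144.9]
force: [-0.4, -0.5, -0.5]
width: 20.2
```

Run:
```python
from h import *
dtip([500.5,15.7,190]);lean()
```

```text
tip [484.7 394.  183.5] collar [484.5 393.9 298.5] handle [484.5 393.9 338.5] tilt deg [-0.1 -0.1]
shift norm [-1.518 -2.006  0.218] mm [-227.7 -300.9   32.7] F [-0.4 -0.5 -0.5] T [ 0.17  0.01 -0.05] clock 19.8167 w 20.2
lean deg xy [ 8.68 -5.56] q [-21.6  40.3 -51.6  84.7  42.6  74.5 -25.3] qdmax 1.8
```

drive_tool --increments '[{"tx": -0.08,"ty": -0.1,"tz": 0.01,"spin": 0,"grip": -1},{"tx": -0.14,"ty": -0.19,"tz": 0.02,"spin": 0,"grip": -1},{"tx": -0.14,"ty": -0.19,"tz": 0.02,"spin": 0,"grip": -1},{"tx": -0.14,"ty": -0.19,"tz": 0.02,"spin": 0,"grip": -1},{"tx": -0.14,"ty": -0.19,"tz": 0.02,"spin": 0,"grip": -1},{"tx": -0.14,"ty": -0.19,"tz": 0.02,"spin": 0,"grip": -1},{"tx": -0.14,"ty": -0.19,"tz": 0.02,"spin": 0,"grip": -1},{"tx": -0.14,"ty": -0.19,"tz": 0.02,"spin": 0,"grip": -1},{"tx": -0.14,"ty": -0.19,"tz": 0.02,"spin": 0,"grip": -1},{"tx": -0.1,"ty": -0.13,"tz": 0.015,"spin": 0,"grip": -1},{"tx": 0,"ty": 0,"tz": 0,"spin": 0,"grip": -1}]'

```text
clock: 20.73
tool_pos: [503.3, 51.0, 348.0]
eef_rot: [179.1, 10.1, 144.1]
force: [-0.1, 0.8, -1.1]
width: 19.9
```

Run:
```python
from h import *
dtip([500.5,15.7,170]);lean()
```

```text
tip [502.9  52.2 184.1] collar [502.6  51.  299.1] handle [502.5  50.6 339.1] tilt deg [-0.1 -0.6]
shift norm [-0.111 -0.208  0.112] mm [-16.7 -31.2  16.8] F [-0.1  0.8 -1.1] T [ 0.06 -0.    0.07] clock 20.7333 w 19.9
lean deg xy [ 8.68 -5.14] q [ 21.9  28.9 -57.6 108.1  40.4  57.3  -0. ] qdmax 1.6
```

drive_tool --increments '[{"tx": -0.045,"ty": -0.085,"tz": 0.03,"spin": 0,"grip": -1},{"tx": -0.045,"ty": -0.085,"tz": 0.03,"spin": 0,"grip": -1},{"tx": -0.02,"ty": -0.038,"tz": 0.02,"spin": 0,"grip": -1},{"tx": 0,"ty": 0,"tz": 0,"spin": 0,"grip": -1},{"tx": 0,"ty": 0,"tz": 0,"spin": 0,"grip": -1}]'

```text
clock: 21.15
tool_pos: [502.9, 10.9, 337.6]
eef_rot: [178.9, 10.1, 143.5]
force: [0.1, 0.1, -1.6]
width: 20.4
```

Run:
```python
from h import *
dtip([500.5,15.7,160]);lean();P=brush()
for n,(x0,x1,y0,y1) in {'side':(260,460,150,330),'scene':(260,460,100,280)}.items():
    im=r.grab_frame(n);C=cam(n)
    pts=proj(C,[*P,[500.5,15.7,130]])
    for p,c in zip(pts,[(0,0,255),(0,255,255),(255,0,255),(255,255,0)]): cv2.circle(im,tuple(np.round(p).astype(int)),1,c,-1)
    cv2.imwrite(f'pics/{n}15.png',cv2.resize(im[y0:y1,x0:x1],(666,600),interpolation=cv2.INTER_CUBIC))
```

```text
tip [502.8  12.6 173.7] collar [502.3  11.1 288.7] handle [502.1  10.6 328.7] tilt deg [-0.2 -0.8]
shift norm [0.04  0.006 0.086] mm [ 6.   0.8 12.9] F [ 0.1  0.1 -1.6] T [ 0.14 -0.    0.05] clock 21.15 w 20.4
lean deg xy [ 8.72 -5.05] q [ 26.8  29.2 -57.4 109.9  41.3  54.8   2.9] qdmax 0.6
tip [502.8  12.6 173.7] collar [502.3  11.1 288.7] handle [502.1  10.6 328.7] tilt deg [-0.2 -0.8]
```

View pics/side15.png

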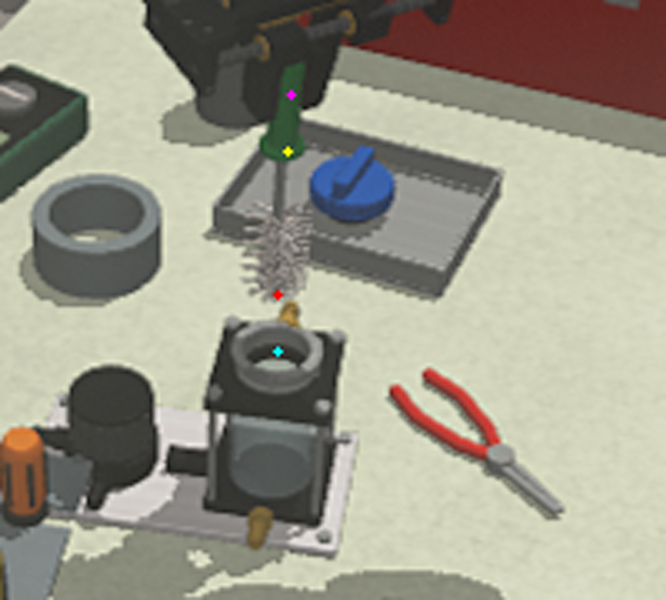

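View pics/scene15.png

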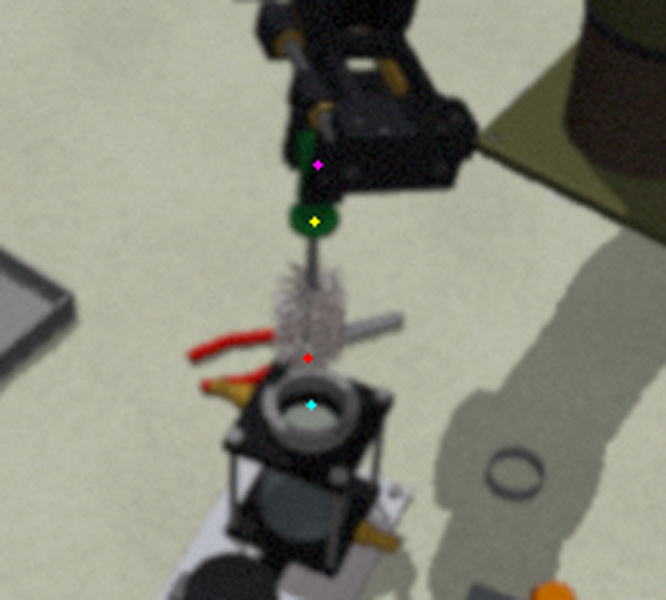

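drive_tool --increments '[{"tx": 0.02,"ty": 0.003,"tz": 0.05,"spin": 0,"grip": -1},{"tx": 0.03,"ty": 0.003,"tz": 0.08,"spin": 0,"grip": -1},{"tx": 0.02,"ty": 0,"tz": 0.08,"spin": 0,"grip": -1},{"tx": 0.01,"ty": 0,"tz": 0.04,"spin": 0,"grip": -1},{"tx": 0,"ty": 0,"tz": 0,"spin": 0,"grip": -1}]'

```text
clock: 21.67
tool_pos: [500.5, 22.4, 297.4]
eef_rot: [178.5, 10.1, 144.0]
force: [-0.2, 0.9, -1.0]
width: 20.3
```

Run:
```python
from h import *
dtip([500.5,15.7,110]);lean();P=brush()
for n,(x0,x1,y0,y1) in {'side':(260,460,150,330),'scene':(260,460,100,280)}.items():
    im=r.grab_frame(n);C=cam(n)
    pts=proj(C,[*P,[500.5,15.7,130]])
    for p,c in zip(pts,[(0,0,255),(0,255,255),(255,0,255),(255,255,0)]): cv2.circle(im,tuple(np.round(p).astype(int)),1,c,-1)
    cv2.imwrite(f'pics/{n}16.png',cv2.resize(im[y0:y1,x0:x1],(666,600),interpolation=cv2.INTER_CUBIC))
```

```text
tip [501.   24.8 133.6] collar [500.1  22.7 248.6] handle [499.8  22.  288.6] tilt deg [-0.5 -1. ]
shift norm [-0.005 -0.055  0.159] mm [-0.7 -8.3 23.9] F [-0.2  0.9 -1. ] T [ 0.14 -0.02  0.01] clock 21.6667 w 20.3
lean deg xy [ 9.   -4.74] q [ 23.3  31.7 -54.6 114.   46.4  49.8  -3.4] qdmax 1.0
tip [501.   24.8 133.6] collar [500.1  22.7 248.6] handle [499.8  22.  288.6] tilt deg [-0.5 -1. ]
```

View pics/side16.png

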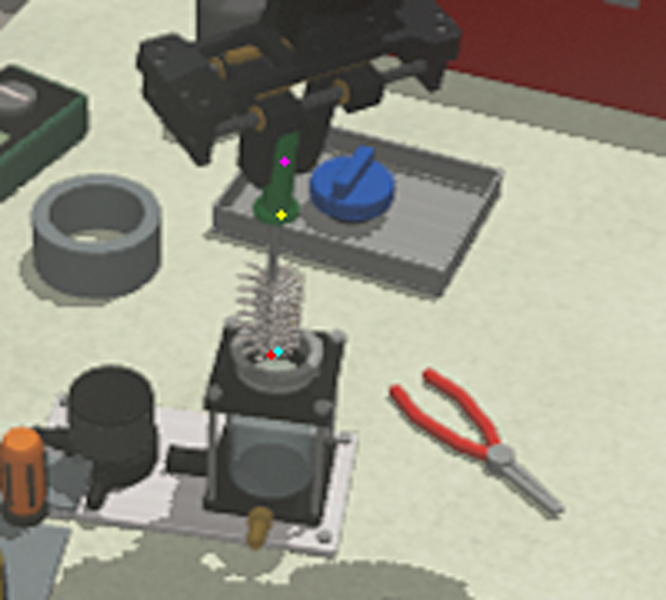

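View pics/scene16.png

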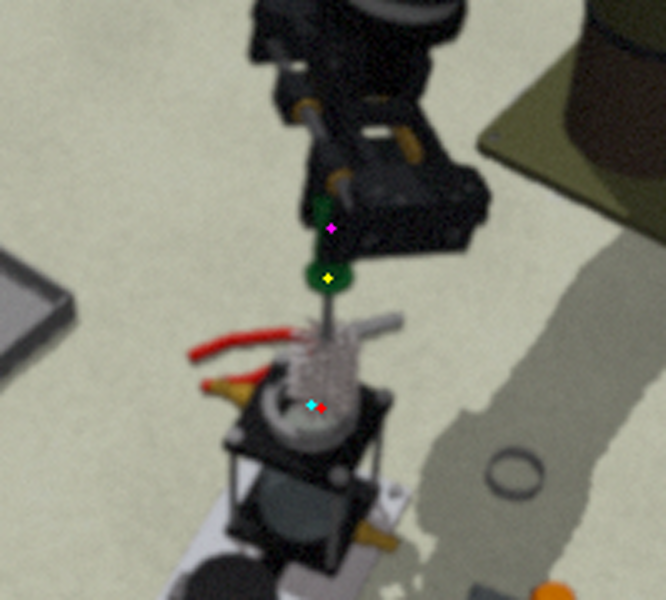

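drive_tool --increments '[{"tx": -0.003,"ty": -0.03,"tz": 0,"spin": 0,"grip": -1},{"tx": 0,"ty": -0.026,"tz": 0,"spin": 0,"grip": -1},{"tx": 0,"ty": 0,"tz": 0,"spin": 0,"grip": -1}]'

```text
clock: 22.02
tool_pos: [497.0, 15.5, 299.6]
eef_rot: [178.4, 10.3, 144.0]
force: [-0.7, -0.4, 0.2]
width: 20.2
```

Run:
```python
from h import *
dtip([500.5,15.7,110]);lean()
```

```text
tip [498.2  18.  135.8] collar [496.8  15.9 250.8] handle [496.3  15.1 290.8] tilt deg [-0.7 -1.1]
shift norm [ 0.01  -0.008  0.173] mm [ 1.5 -1.2 25.9] F [-0.7 -0.4  0.2] T [ 0.08  0.03 -0.  ] clock 22.0167 w 20.2
lean deg xy [ 9.23 -4.69] q [ 24.5  31.2 -55.  114.6  46.3  49.3  -2.7] qdmax 0.7
```

drive_tool --increments '[{"tx": 0.006,"ty": -0.016,"tz": 0.04,"spin": 0,"grip": -1},{"tx": 0.003,"ty": -0.01,"tz": 0.05,"spin": 0,"grip": -1},{"tx": 0,"ty": -0.01,"tz": 0.05,"spin": 0,"grip": -1}]'

```text
clock: 22.27
tool_pos: [497.3, 9.7, 279.3]
eef_rot: [178.1, 10.5, 143.8]
force: [1.0, 0.1, -1.1]
width: 20.0
```

Run:
```python
from h import *
dtip([500.5,15.7,80]);lean()
```

```text
tip [499.3  12.3 115.5] collar [497.3  10.1 230.5] handle [496.6   9.4 270.5] tilt deg [-1.  -1.1]
shift norm [0.05  0.015 0.232] mm [ 7.5  2.3 34.8] F [ 1.   0.1 -1.1] T [ 0.08 -0.    0.02] clock 22.2667 w 20.0
lean deg xy [ 9.51 -4.66] q [ 23.8  32.5 -53.2 116.6  49.5  46.6  -5.4] qdmax 14.4
```

drive_tool --increments '[{"tx": 0.018,"ty": 0.008,"tz": 0.06,"spin": 0,"grip": -1},{"tx": 0.014,"ty": 0.004,"tz": 0.07,"spin": 0,"grip": -1},{"tx": 0.014,"ty": 0,"tz": 0.07,"spin": 0,"grip": -1}]'

```text
clock: 22.52
tool_pos: [497.9, 11.1, 246.0]
eef_rot: [178.2, 10.5, 143.7]
force: [0.1, 0.5, -0.6]
width: 20.3
```

Run:
```python
from h import *
dtip([500.5,15.7,45]);lean()
```

```text
tip [500.   13.6  82.2] collar [498.   11.5 197.2] handle [497.3  10.8 237.1] tilt deg [-1.  -1.1]
shift norm [0.051 0.005 0.243] mm [ 7.6  0.8 36.5] F [ 0.1  0.5 -0.6] T [ 0.1   0.02 -0.  ] clock 22.5167 w 20.3
lean deg xy [ 9.51 -4.71] q [ 21.1  35.1 -49.9 119.   54.8  43.1 -11.1] qdmax 23.5
```

drive_tool --increments '[{"tx": 0.017,"ty": 0.003,"tz": 0.07,"spin": 0,"grip": -1},{"tx": 0.016,"ty": 0.002,"tz": 0.08,"spin": 0,"grip": -1},{"tx": 0.014,"ty": 0,"tz": 0.06,"spin": 0,"grip": -1}]'

```text
clock: 22.77
tool_pos: [497.3, 12.5, 209.8]
eef_rot: [178.2, 10.4, 143.7]
force: [-0.0, -0.7, -0.7]
width: 20.0
```

Run:
```python
from h import *
dtip([500.5,15.7,28]);lean()
```

```text
tip [498.9  15.1  46. ] collar [497.2  13.  161. ] handle [496.6  12.2 200.9] tilt deg [-0.9 -1.1]
shift norm [0.015 0.006 0.119] mm [ 2.3  0.9 17.9] F [-0.  -0.7 -0.7] T [0.12 0.02 0.02] clock 22.7667 w 20.0
lean deg xy [ 9.36 -4.7 ] q [ 18.2  38.1 -46.3 121.3  61.3  39.7 -17.7] qdmax 23.2
```

drive_tool --increments '[{"tx": 0.008,"ty": 0.003,"tz": 0.05,"spin": 0,"grip": -1},{"tx": 0.006,"ty": 0.002,"tz": 0.035,"spin": 0,"grip": -1},{"tx": 0.002,"ty": 0,"tz": 0.018,"spin": 0,"grip": -1},{"tx": 0,"ty": 0,"tz": 0,"spin": 0,"grip": -1}]'

```text
clock: 23.1
tool_pos: [496.4, 12.7, 189.0]
eef_rot: [178.5, 10.1, 143.8]
force: [0.1, 0.0, -0.0]
width: 20.3
```

Run:
```python
from h import *
dtip([500.5,15.7,28]);lean();P=brush()
for n,(x0,x1,y0,y1) in {'side':(260,460,150,330),'scene':(260,460,100,280)}.items():
    im=r.grab_frame(n);C=cam(n)
    pts=proj(C,[*P])
    for p,c in zip(pts,[(0,0,255),(0,255,255),(255,0,255),(255,255,0)]): cv2.circle(im,tuple(np.round(p).astype(int)),1,c,-1)
    cv2.imwrite(f'pics/{n}17.png',cv2.resize(im[y0:y1,x0:x1],(666,600),interpolation=cv2.INTER_CUBIC))
```

```text
tip [496.9  15.2  25.2] collar [496.   13.1 140.2] handle [495.7  12.3 180.2] tilt deg [-0.5 -1.1]
shift norm [-0.02   0.017 -0.015] mm [-3.1  2.6 -2.2] F [ 0.1  0.  -0. ] T [ 0.04  0.04 -0.02] clock 23.1 w 20.3
lean deg xy [ 8.98 -4.71] q [ 16.8  40.1 -44.5 122.3  64.9  38.2 -21.2] qdmax 0.5
tip [496.9  15.2  25.2] collar [496.   13.1 140.2] handle [495.7  12.3 180.2] tilt deg [-0.5 -1.1]
```

View pics/side17.png

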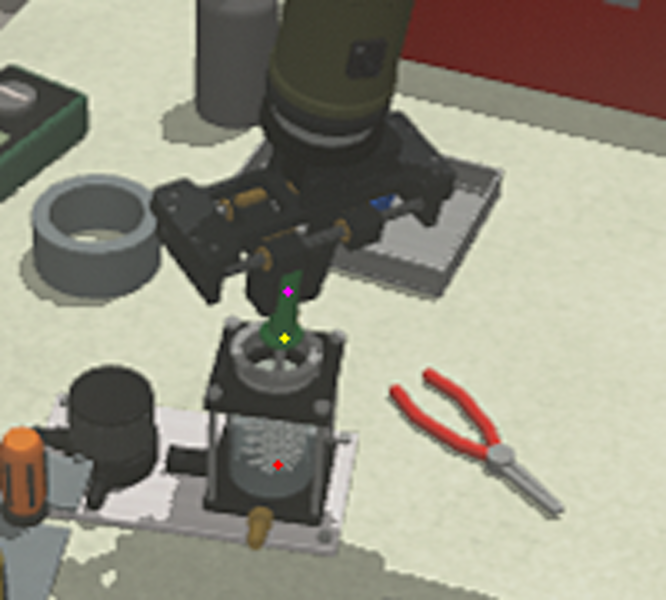

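View pics/scene17.png

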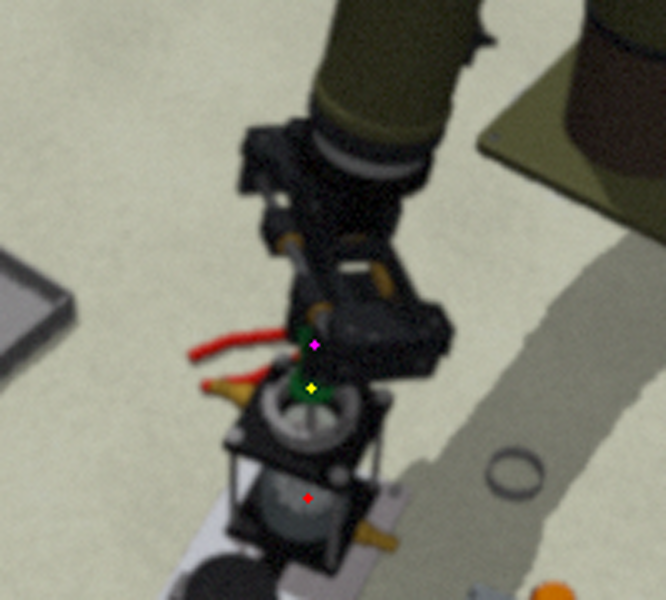

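Run:
```python
from h import *
dtip([500.5,15.7,122])
```

```text
tip [497.4  15.4  25.9] collar [496.3  13.2 140.9] handle [496.   12.4 180.9] tilt deg [-0.5 -1.1]
shift norm [-0.128  0.031 -0.627] mm [-19.1   4.7 -94.1] F [-0.4 -0.6 -1. ] T [ 0.12 -0.06 -0.01] clock 23.2 w 20.5
```

drive_tool --increments '[{"tx": -0.016,"ty": 0.008,"tz": -0.07,"spin": 0,"grip": -1},{"tx": -0.022,"ty": 0.006,"tz": -0.11,"spin": 0,"grip": -1},{"tx": -0.024,"ty": 0.005,"tz": -0.12,"spin": 0,"grip": -1},{"tx": -0.024,"ty": 0.005,"tz": -0.12,"spin": 0,"grip": -1},{"tx": -0.02,"ty": 0.004,"tz": -0.1,"spin": 0,"grip": -1},{"tx": -0.012,"ty": 0,"tz": -0.06,"spin": 0,"grip": -1}]'

```text
clock: 23.7
tool_pos: [498.7, 13.1, 282.7]
eef_rot: [178.5, 10.0, 143.8]
force: [0.6, 0.7, -0.6]
width: 20.1
```

Run:
```python
from h import *
dtip([500.5,15.7,122]);lean()
```

```text
tip [499.1  15.8 118.9] collar [498.3  13.6 233.8] handle [498.   12.8 273.8] tilt deg [-0.4 -1.1]
shift norm [-0.011  0.006 -0.019] mm [-1.7  0.8 -2.9] F [ 0.6  0.7 -0.6] T [ 0.12 -0.03  0.  ] clock 23.7 w 20.1
lean deg xy [ 8.94 -4.68] q [ 23.4  32.5 -53.2 115.5  48.1  47.6  -4.4] qdmax 17.5
```

drive_tool --increments '[{"tx": -0.005,"ty": 0.003,"tz": -0.02,"spin": 0,"grip": -1},{"tx": 0,"ty": 0,"tz": 0,"spin": 0,"grip": -1}]'

```text
clock: 23.87
tool_pos: [500.4, 13.6, 288.9]
eef_rot: [178.3, 10.3, 143.7]
force: [-0.7, 0.3, -1.3]
width: 20.4
```

Run:
```python
from h import *
dtip([500.5,15.7,28]);lean();P=brush()
for n,(x0,x1,y0,y1) in {'side':(260,460,150,330)}.items():
    im=r.grab_frame(n);C=cam(n)
    pts=proj(C,[*P])
    for p,c in zip(pts,[(0,0,255),(0,255,255),(255,0,255),(255,255,0)]): cv2.circle(im,tuple(np.round(p).astype(int)),1,c,-1)
    cv2.imwrite(f'pics/{n}18.png',cv2.resize(im[y0:y1,x0:x1],(666,600),interpolation=cv2.INTER_CUBIC))
```

```text
tip [501.8  16.3 125.1] collar [500.2  14.1 240.1] handle [499.7  13.3 280.1] tilt deg [-0.8 -1.1]
shift norm [ 0.12  -0.027  0.636] mm [18.  -4.1 95.4] F [-0.7  0.3 -1.3] T [ 0.11  0.03 -0.04] clock 23.8667 w 20.4
lean deg xy [ 9.27 -4.66] q [ 23.7  32.  -53.6 115.1  47.6  48.   -3.8] qdmax 1.0
tip [501.8  16.3 125.1] collar [500.2  14.1 240.1] handle [499.7  13.3 280.1] tilt deg [-0.8 -1.1]
```

View pics/side18.png

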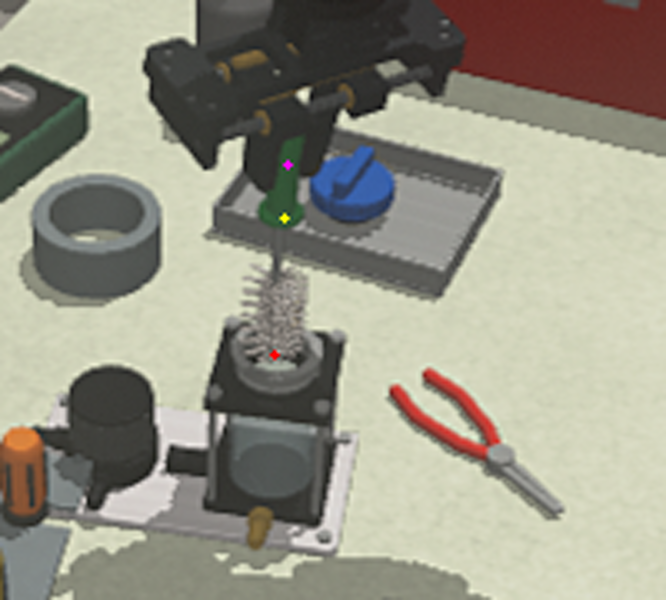

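drive_tool --increments '[{"tx": 0.015,"ty": -0.006,"tz": 0.07,"spin": 0,"grip": -1},{"tx": 0.021,"ty": -0.005,"tz": 0.11,"spin": 0,"grip": -1},{"tx": 0.022,"ty": -0.005,"tz": 0.12,"spin": 0,"grip": -1},{"tx": 0.022,"ty": -0.005,"tz": 0.12,"spin": 0,"grip": -1},{"tx": 0.013,"ty": -0.003,"tz": 0.08,"spin": 0,"grip": -1}]'

```text
clock: 24.33
tool_pos: [499.7, 12.7, 209.6]
eef_rot: [178.2, 10.4, 143.7]
force: [-0.1, -0.0, -1.1]
width: 20.5
```

Run:
```python
from h import *
dtip([500.5,15.7,28]);lean()
```

```text
tip [501.5  15.5  45.8] collar [499.6  13.2 160.8] handle [499.   12.4 200.8] tilt deg [-0.9 -1.1]
shift norm [ 0.027 -0.006  0.116] mm [ 4.1 -1.  17.3] F [-0.1 -0.  -1.1] T [ 0.07  0.01 -0.03] clock 24.3333 w 20.5
lean deg xy [ 9.42 -4.64] q [ 18.   38.1 -45.8 121.   61.   39.4 -17.2] qdmax 29.1
```

drive_tool --increments '[{"tx": 0.012,"ty": -0.002,"tz": 0.045,"spin": 0,"grip": -1},{"tx": 0.008,"ty": -0.002,"tz": 0.03,"spin": 0,"grip": -1},{"tx": 0.003,"ty": 0,"tz": 0.012,"spin": 0,"grip": -1},{"tx": 0,"ty": 0,"tz": 0,"spin": 0,"grip": -1}]'

```text
clock: 24.67
tool_pos: [495.4, 12.6, 190.3]
eef_rot: [178.6, 10.0, 143.9]
force: [0.4, -0.3, -1.0]
width: 20.5
```

Run:
```python
from h import *
dtip([500.5,15.7,125]);lean()
```

```text
tip [495.5  15.2  26.5] collar [494.9  13.  141.5] handle [494.6  12.3 181.5] tilt deg [-0.3 -1.1]
shift norm [-0.138  0.038 -0.642] mm [-20.7   5.7 -96.3] F [ 0.4 -0.3 -1. ] T [0.09 0.03 0.06] clock 24.6667 w 20.5
lean deg xy [ 8.85 -4.69] q [ 16.7  39.8 -44.2 122.3  64.3  38.1 -20.5] qdmax 0.5
```

drive_tool --increments '[{"tx": -0.014,"ty": 0.01,"tz": -0.07,"spin": 0,"grip": -1},{"tx": -0.022,"ty": 0.007,"tz": -0.11,"spin": 0,"grip": -1},{"tx": -0.024,"ty": 0.005,"tz": -0.12,"spin": 0,"grip": -1},{"tx": -0.024,"ty": 0.005,"tz": -0.12,"spin": 0,"grip": -1},{"tx": -0.022,"ty": 0.004,"tz": -0.1,"spin": 0,"grip": -1},{"tx": -0.015,"ty": 0,"tz": -0.06,"spin": 0,"grip": -1},{"tx": -0.006,"ty": 0.003,"tz": -0.02,"spin": 0,"grip": -1},{"tx": 0,"ty": 0,"tz": 0,"spin": 0,"grip": -1}]'

```text
clock: 25.33
tool_pos: [499.6, 13.9, 288.3]
eef_rot: [178.5, 10.0, 144.0]
force: [-0.2, 0.5, -0.1]
width: 19.9
```

Run:
```python
from h import *
dtip([500.5,15.7,180]);lean()
im=r.grab_frame('side');cv2.imwrite('pics/side19.png',cv2.resize(im[150:330,260:460],(666,600),interpolation=cv2.INTER_CUBIC))
```

```text
tip [499.9  16.6 124.5] collar [499.1  14.4 239.4] handle [498.9  13.6 279.4] tilt deg [-0.4 -1.1]
shift norm [-0.071  0.007 -0.363] mm [-10.7   1.1 -54.5] F [-0.2  0.5 -0.1] T [ 0.04 -0.03  0.01] clock 25.3333 w 19.9
lean deg xy [ 8.89 -4.63] q [ 23.5  32.1 -53.3 114.9  47.   48.2  -3.1] qdmax 0.8
```

View pics/side19.png

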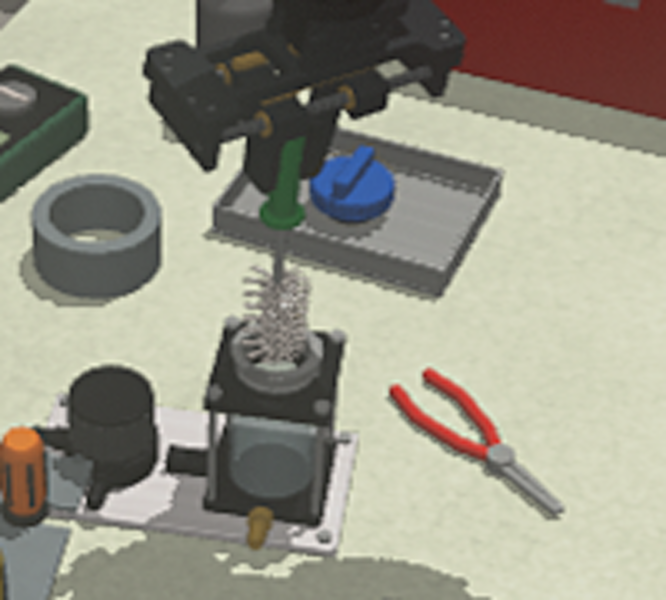

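drive_tool --increments '[{"tx": -0.02,"ty": 0.003,"tz": -0.1,"spin": 0,"grip": -1},{"tx": -0.027,"ty": 0.003,"tz": -0.15,"spin": 0,"grip": -1},{"tx": -0.02,"ty": 0,"tz": -0.1,"spin": 0,"grip": -1},{"tx": 0,"ty": 0,"tz": 0,"spin": 0,"grip": -1}]'

```text
clock: 25.72
tool_pos: [497.7, 12.3, 339.5]
eef_rot: [178.9, 9.6, 144.1]
force: [0.4, 0.7, -0.9]
width: 20.1
```

Run:
```python
from h import *
dtip([475.9,395.2,300],1);lean()
```

```text
tip [496.5  14.7 175.7] collar [496.8  12.6 290.7] handle [496.9  11.9 330.7] tilt deg [ 0.1 -1. ]
shift norm [ 1.575  1.99  -0.291] mm [236.3 298.6 -43.7] F [ 0.4  0.7 -0.9] T [ 0.12 -0.04  0.03] clock 25.7167 w 20.1
lean deg xy [ 8.42 -4.71] q [ 27.   28.6 -57.3 110.3  40.2  54.5   4.2] qdmax 2.5
```

drive_tool --increments '[{"tx": 0.08,"ty": 0.1,"tz": -0.02,"spin": 0,"grip": -1},{"tx": 0.15,"ty": 0.19,"tz": -0.028,"spin": 0,"grip": -1},{"tx": 0.15,"ty": 0.19,"tz": -0.028,"spin": 0,"grip": -1},{"tx": 0.15,"ty": 0.19,"tz": -0.028,"spin": 0,"grip": -1},{"tx": 0.15,"ty": 0.19,"tz": -0.028,"spin": 0,"grip": -1},{"tx": 0.15,"ty": 0.19,"tz": -0.028,"spin": 0,"grip": -1},{"tx": 0.15,"ty": 0.19,"tz": -0.028,"spin": 0,"grip": -1},{"tx": 0.15,"ty": 0.19,"tz": -0.028,"spin": 0,"grip": -1},{"tx": 0.15,"ty": 0.19,"tz": -0.028,"spin": 0,"grip": -1},{"tx": 0.12,"ty": 0.15,"tz": -0.02,"spin": 0,"grip": -1},{"tx": 0.05,"ty": 0.07,"tz": -0.01,"spin": 0,"grip": -1},{"tx": 0,"ty": 0,"tz": 0,"spin": 0,"grip": -1}]'

```text
clock: 26.72
tool_pos: [477.3, 372.7, 323.8]
eef_rot: [-179.5, 9.5, 143.6]
force: [-1.0, -0.5, 0.1]
width: 20.4
```

Run:
```python
from h import *
r.grab_frame('scene')
dtip([475.9,395.2,300],1);lean()
```

```text
tip [473.  369.9 159.8] collar [475.4 370.4 274.8] handle [476.3 370.5 314.8] tilt deg [1.2 0.2]
shift norm [ 0.067  0.133 -0.183] mm [ 10.   20.  -27.5] F [ 0.4 -0.1 -0.5] T [0.11 0.03 0.  ] clock 26.7667 w 20.7
lean deg xy [ 7.28 -6.06] q [-19.9  40.2 -50.7  89.3  41.9  71.1 -27.1] qdmax 3.3
```

Run:
```python
from h import *
dtip([474,394.9,165],1)
```

```text
tip [473.  369.9 159.8] collar [475.4 370.4 274.8] handle [476.3 370.5 314.8] tilt deg [1.2 0.2]
shift norm [0.224 0.133 0.703] mm [ 33.6  19.9 105.5] F [ 0.4 -0.1 -0.5] T [0.11 0.03 0.  ] clock 26.7667 w 20.7
```

drive_tool --increments '[{"tx": 0.05,"ty": 0.04,"tz": 0.08,"spin": 0,"grip": -1},{"tx": 0.05,"ty": 0.04,"tz": 0.13,"spin": 0,"grip": -1},{"tx": 0.045,"ty": 0.03,"tz": 0.14,"spin": 0,"grip": -1},{"tx": 0.03,"ty": 0.015,"tz": 0.14,"spin": 0,"grip": -1},{"tx": 0.02,"ty": 0,"tz": 0.1,"spin": 0,"grip": -1},{"tx": 0.01,"ty": 0,"tz": 0.05,"spin": 0,"grip": -1},{"tx": 0,"ty": 0,"tz": 0,"spin": 0,"grip": -1}]'

```text
clock: 27.35
tool_pos: [478.8, 383.0, 210.9]
eef_rot: [-178.8, 10.0, 143.2]
force: [0.1, -0.8, -0.9]
width: 20.1
```

Run:
```python
from h import *
r.grab_frame('scene')
dtip([474,394.9,149.5],1);lean();P=brush()
for n,(x0,x1,y0,y1) in {'side':(190,390,280,460),'scene':(400,600,220,400)}.items():
    im=r.grab_frame(n);C=cam(n)
    pts=proj(C,[*P,[541.9,408.6,145]])
    for p,c in zip(pts,[(0,0,255),(0,255,255),(255,0,255),(255,255,0)]): cv2.circle(im,tuple(np.round(p).astype(int)),1,c,-1)
    cv2.imwrite(f'pics/{n}20.png',cv2.resize(im[y0:y1,x0:x1],(666,600),interpolation=cv2.INTER_CUBIC))
```

```text
tip [474.9 379.6  47.8] collar [477.2 381.6 162.8] handle [478.1 382.3 202.8] tilt deg [1.2 1. ]
shift norm [0.085 0.06  0.074] mm [12.7  8.9 11.1] F [-0.1 -0.7 -0.4] T [ 0.09 -0.05 -0.03] clock 27.4 w 20.3
lean deg xy [ 7.24 -6.88] q [-23.5  48.  -46.   94.6  49.5  61.9 -35.8] qdmax 2.0
tip [474.9 379.6  47.8] collar [477.2 381.6 162.8] handle [478.1 382.3 202.8] tilt deg [1.2 1. ]
```

View pics/side20.png

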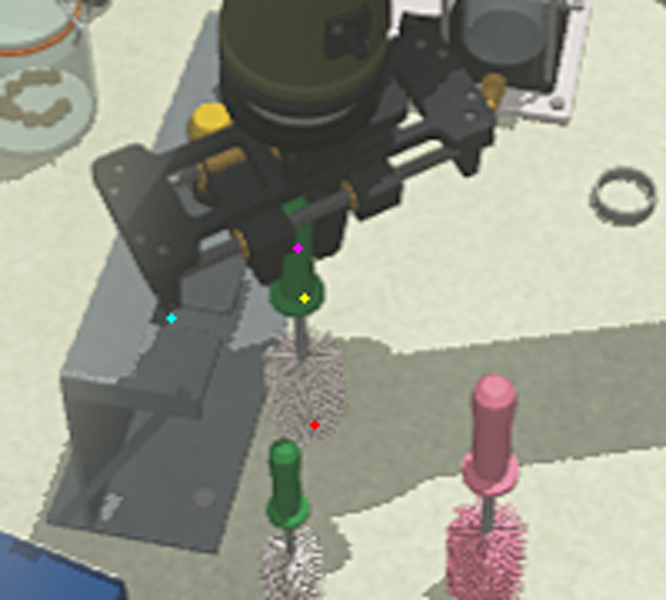

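View pics/scene20.png

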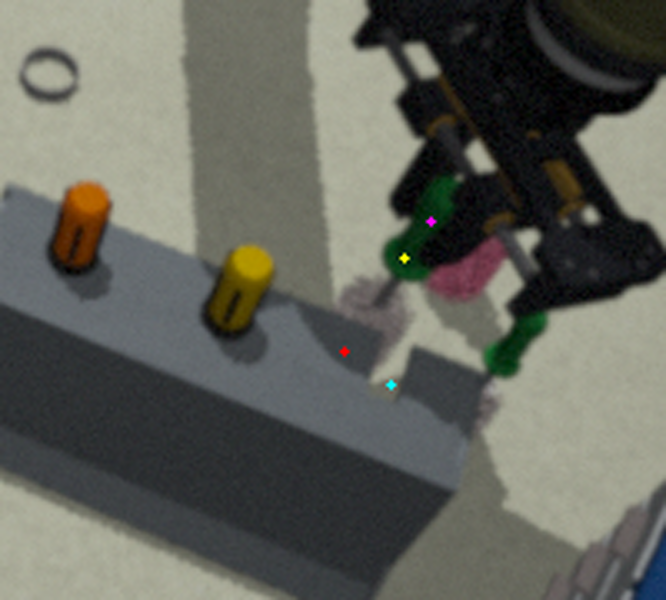

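Run:
```python
from h import *
s=r.read_state()
for n,(x0,x1,y0,y1) in {'side':(210,310,330,420),'scene':(480,580,270,360)}.items():
    im=r.grab_frame(n)
    cv2.imwrite(f'pics/{n}21.png',cv2.resize(im[y0:y1,x0:x1],None,fx=6.5,fy=6.5,interpolation=cv2.INTER_CUBIC))
im=r.grab_frame('wrist');cv2.imwrite('pics/w21.png',im); C=cam('wrist',s);P=brush();print(proj(C,[*P,[541.9,408.6,145]]))
```

```text
tip [475.8 383.9  51.1] collar [477.7 385.2 166.1] handle [478.4 385.6 206.1] tilt deg [1.  0.6]
[[319.61678531 189.27618011]
 [319.40709971 258.33466616]
 [319.27188544 304.22067921]
 [407.45098235 291.36687086]]
```

View pics/side21.png

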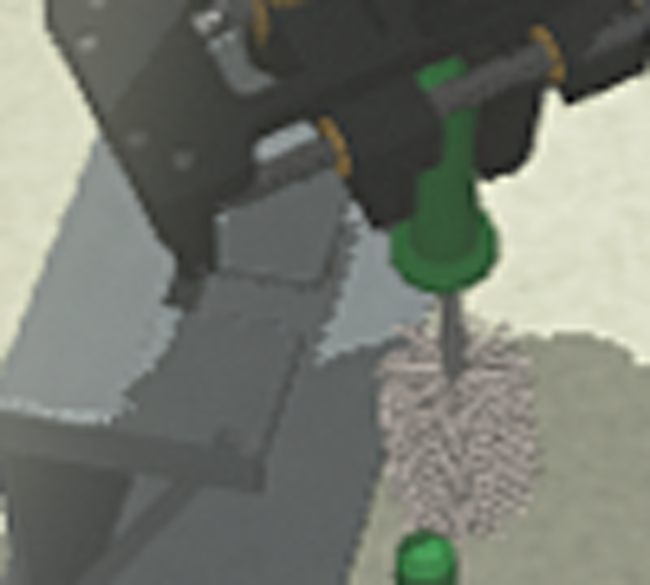

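View pics/scene21.png

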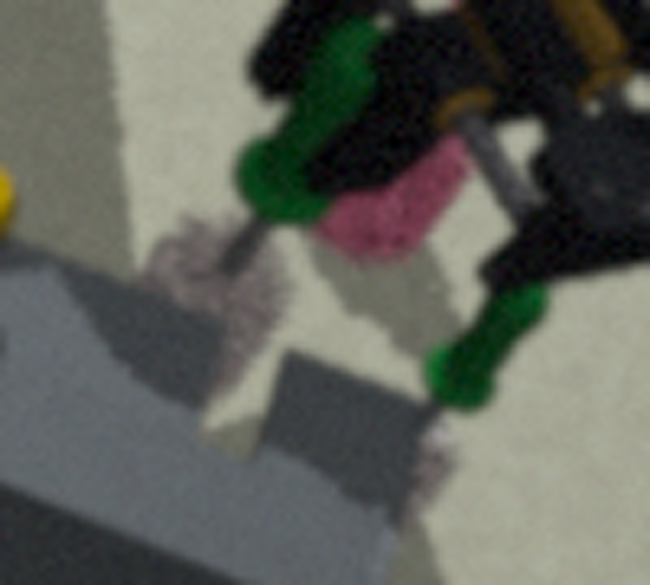

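View pics/w21.png

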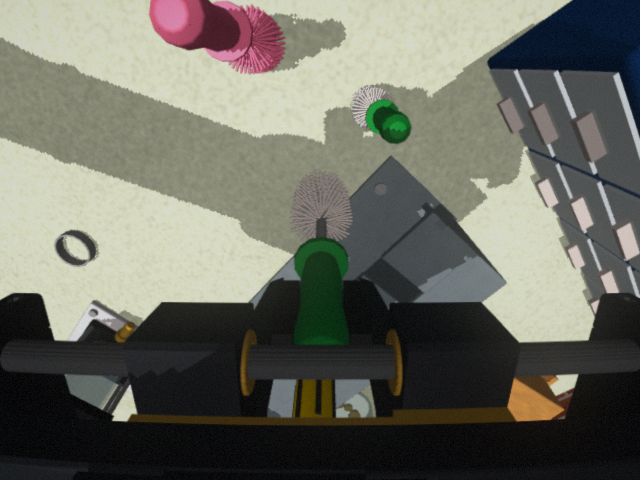

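Run:
```python
from h import *
cs,cd=cam('scene'),cam('side');P=brush()
a=lambda u,v:[480+(u+.5)/6.5-.5,270+(v+.5)/6.5-.5]
b=lambda u,v:[210+(u+.5)/6.5-.5,330+(v+.5)/6.5-.5]
print('collar tri',tri([(cs,a(285,180)),(cd,b(444,243))]))
print('scene-only at z168.6',onz(cs,a(285,180),168.6),'side-only',onz(cd,b(444,243),168.6))
print('notch z145',onz(cs,[a(225,318),a(290,352),a(203,408),a(262,440),a(430,405)],145))
print('side shelf corner etc',onz(cd,[b(262,490),b(0,410),b(222,262),b(322,282),b(205,285),b(303,335)],145))
n=np.array([541.9,408.6]);ya=np.radians(11.5);ex=np.array([np.cos(ya),np.sin(ya)]);ey=np.array([-ex[1],ex[0]])
Q=[[*(n-30*ex+8*ey),145],[*(n-30*ex-8*ey),145],[*(n+10*ex+8*ey),145],[*(n+10*ex-8*ey),145]]
print('pred notch corners scene',[(np.array(p)-[480,270])*6.5 for p in proj(cs,Q)])
print('pred side',[(np.array(p)-[210,330])*6.5 for p in proj(cd,Q)])
for t in([579.06,230.12],[561.7,317.8]): print('handle proj on rack', (np.array(t)-n)@ex,(np.array(t)-n)@ey)
```

```text
tip [475.8 383.9  51.1] collar [477.7 385.2 166.1] handle [478.4 385.6 206.1] tilt deg [1.  0.6]
collar tri [480.68222461 384.74362868 169.83141703]
scene-only at z168.6 [[479.72646152 384.71500316 168.6       ]] side-only [[481.16349763 383.91150927 168.6       ]]
notch z145 [[514.12556158 390.47144577 145.        ]
 [512.65995489 409.97915341 145.        ]
 [543.58413586 397.96450616 145.        ]
 [542.44972973 415.47947987 145.        ]
 [503.70173733 448.87935744 145.        ]]
side shelf corner etc [[498.31232525 458.96507282 145.        ]
 [573.90617701 464.15028898 145.        ]
 [543.29561103 397.37085607 145.        ]
 [514.92833561 392.57657361 145.        ]
 [543.80990623 406.16906351 145.        ]
 [511.45830876 410.51487323 145.        ]]
pred notch corners scene [array([291.45239677, 345.72536352]), array([236.10225728, 323.47561112]), array([256.92685159, 463.48547318]), array([200.35765757, 440.30520876])]
pred side [array([302.16213072, 332.75108897]), array([318.26389628, 286.15916515]), array([160.14174795, 308.15270988]), array([177.7273978, 262.0842258])]
handle proj on rack 0.8308130889286394 -182.3054737236687
handle proj on rack 1.2999007064109844 -92.92464828103185
```

Run:
```python
from h import *
dtip([483.3,395.8,150],1);lean()
```

```text
tip [475.8 383.9  51.1] collar [477.7 385.2 166.1] handle [478.4 385.6 206.1] tilt deg [1.  0.6]
shift norm [0.031 0.08  0.103] mm [ 4.7 12.  15.4] F [-0.  -0.3 -0.7] T [ 0.17 -0.01  0.02] clock 27.65 w 20.0
lean deg xy [ 7.45 -6.51] q [-23.5  47.8 -46.2  94.4  49.5  61.9 -35.7] qdmax 0.1
```

drive_tool --increments '[{"tx": 0.014,"ty": 0.035,"tz": 0.04,"spin": 0,"grip": -1},{"tx": 0.014,"ty": 0.035,"tz": 0.04,"spin": 0,"grip": -1},{"tx": 0.004,"ty": 0.01,"tz": 0.015,"spin": 0,"grip": -1},{"tx": 0,"ty": 0,"tz": 0,"spin": 0,"grip": -1}]'

```text
clock: 27.98
tool_pos: [486.1, 399.4, 201.0]
eef_rot: [-179.6, 9.9, 143.1]
force: [0.1, 0.6, -0.3]
width: 20.7
```

Run:
```python
from h import *
r.grab_frame('scene')
dtip([483.3,395.8,149.5],1);lean(); dtip([512.7,401.8,149.5],1)
```

```text
tip [483.  397.7  37.3] collar [484.5 398.5 152.3] handle [485.1 398.8 192.3] tilt deg [0.8 0.4]
shift norm [-0.001 -0.019  0.019] mm [-0.1 -2.9  2.9] F [-0.5  0.8 -0.3] T [ 0.13  0.01 -0.  ] clock 28.0333 w 20.0
lean deg xy [ 7.64 -6.3 ] q [-24.7  49.5 -45.5  92.8  50.5  61.5 -36.2] qdmax 0.5
tip [483.  397.7  37.3] collar [484.5 398.5 152.3] handle [485.1 398.8 192.3] tilt deg [0.8 0.4]
shift norm [-0.132  0.131  0.041] mm [-19.7  19.6   6.1] F [-0.5  0.8 -0.3] T [ 0.13  0.01 -0.  ] clock 28.0333 w 20.0
```

drive_tool --increments '[{"tx": -0.035,"ty": 0.03,"tz": 0.012,"spin": 0,"grip": -1},{"tx": -0.045,"ty": 0.044,"tz": 0.012,"spin": 0,"grip": -1},{"tx": -0.045,"ty": 0.044,"tz": 0.012,"spin": 0,"grip": -1},{"tx": 0,"ty": 0,"tz": 0,"spin": 0,"grip": -1}]'

```text
clock: 28.37
tool_pos: [514.8, 402.0, 198.8]
eef_rot: [-179.6, 10.0, 143.1]
force: [0.9, -0.3, -0.3]
width: 20.5
```

Run:
```python
from h import *
s=r.read_state()
dtip([512.7,401.8,149.5],1);lean();P=brush()
ya=np.radians(11.5);ex=np.array([np.cos(ya),np.sin(ya)]);ey=np.array([-ex[1],ex[0]])
print('rack coords of collar rel n',(P[1][:2]-[541.9,408.6])@ex,(P[1][:2]-[541.9,408.6])@ey)
for n,(x0,x1,y0,y1) in {'side':(190,290,330,420),'scene':(480,580,270,360)}.items():
    im=r.grab_frame(n)
    cv2.imwrite(f'pics/{n}22.png',cv2.resize(im[y0:y1,x0:x1],None,fx=6.5,fy=6.5,interpolation=cv2.INTER_CUBIC))
im=r.grab_frame('wrist');cv2.imwrite('pics/w22.png',cv2.resize(im[150:330,220:500],None,fx=2.6,fy=2.6,interpolation=cv2.INTER_CUBIC))
```

```text
tip [511.9 400.3  35. ] collar [513.3 401.1 149.9] handle [513.9 401.4 189.9] tilt deg [0.7 0.4]
shift norm [0.007 0.001 0.002] mm [1.  0.2 0.3] F [ 0.9 -0.3 -0.3] T [ 0.11 -0.02  0.01] clock 28.3667 w 20.5
lean deg xy [ 7.69 -6.33] q [-23.9  51.2 -45.2  88.7  50.5  63.1 -32.7] qdmax 1.0
tip [511.9 400.3  35. ] collar [513.3 401.1 149.9] handle [513.9 401.4 189.9] tilt deg [0.7 0.4]
rack coords of collar rel n -29.480120768780893 -1.6328711677133263
```

View pics/side22.png

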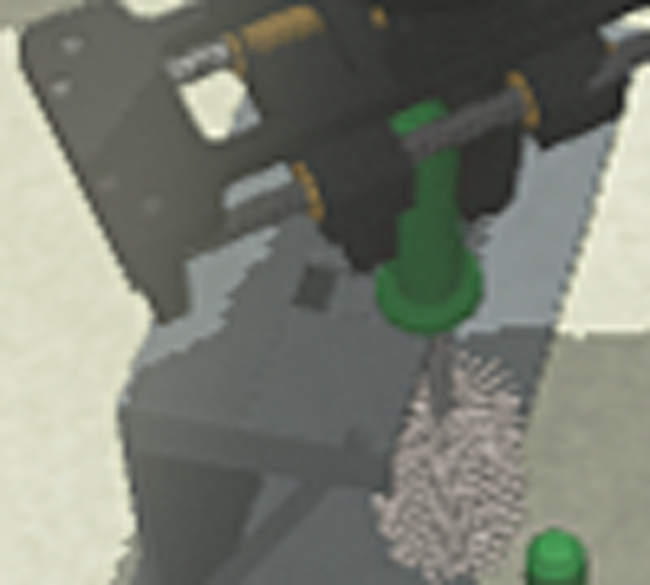

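View pics/scene22.png

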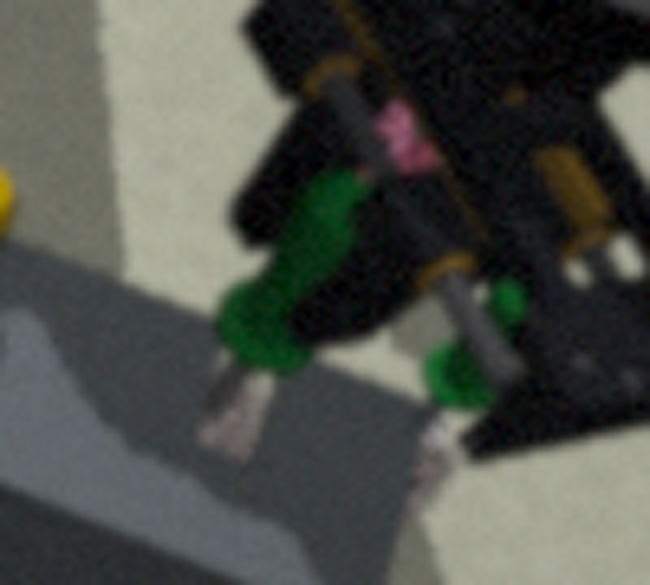

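View pics/w22.png

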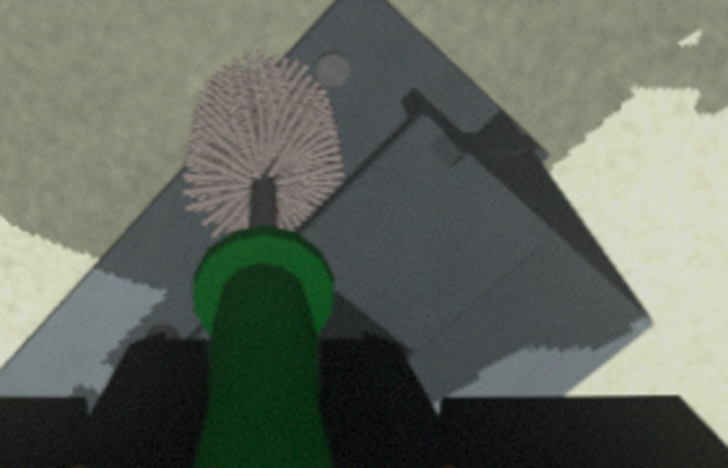

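Run:
```python
from h import *
cs,cd=cam('scene'),cam('side');P=brush()
a=lambda u,v:[480+(u+.5)/6.5-.5,270+(v+.5)/6.5-.5]
b=lambda u,v:[190+(u+.5)/6.5-.5,330+(v+.5)/6.5-.5]
t=tri([(cs,a(264,326)),(cd,b(429,287))]);print('collar mid tri',t,onz(cs,a(264,326),152.4),onz(cd,b(429,287),152.4))
ya=np.radians(11.5);ex=np.array([np.cos(ya),np.sin(ya)]);ey=np.array([-ex[1],ex[0]])
f=np.array([513.3,400.9]);print('rel notch front mid',(t[:2]-f)@ex,(t[:2]-f)@ey)
dtip([541.9-1.5,408.6-1.5,149.5],1)
```

```text
tip [508.8 400.8  35.1] collar [510.5 401.6 150.1] handle [511.1 401.9 190.1] tilt deg [0.9 0.4]
collar mid tri [516.11490397 401.12358584 153.2794302 ] [[514.77079075 400.3413518  152.4       ]] [[516.84497471 401.56235004 152.4       ]]
rel notch front mid 2.8029697862747702 -0.3421042983898573
tip [508.8 400.8  35.1] collar [510.5 401.6 150.1] handle [511.1 401.9 190.1] tilt deg [0.9 0.4]
shift norm [-0.135  0.149  0.026] mm [-20.3  22.3   4. ] F [ 0.1  0.5 -1.6] T [ 0.08 -0.01 -0.02] clock 28.5167 w 20.2
```

drive_tool --increments '[{"tx": -0.04,"ty": 0.043,"tz": 0.008,"spin": 0,"grip": -1},{"tx": -0.045,"ty": 0.05,"tz": 0.008,"spin": 0,"grip": -1},{"tx": -0.04,"ty": 0.043,"tz": 0.008,"spin": 0,"grip": -1},{"tx": 0,"ty": 0,"tz": 0,"spin": 0,"grip": -1}]'

```text
clock: 28.85
tool_pos: [540.2, 408.1, 199.0]
eef_rot: [-179.5, 9.9, 143.5]
force: [0.8, -0.2, -1.0]
width: 20.0
```

Run:
```python
from h import *
s=r.read_state()
P=brush();print(s['force'],s['torque'])
ya=np.radians(11.5);ex=np.array([np.cos(ya),np.sin(ya)]);ey=np.array([-ex[1],ex[0]])
print('rack coords of collar rel n',(P[1][:2]-[541.9,408.6])@ex,(P[1][:2]-[541.9,408.6])@ey)
for n,(x0,x1,y0,y1) in {'side':(190,290,330,420),'scene':(480,580,270,360)}.items():
    im=r.grab_frame(n)
    cv2.imwrite(f'pics/{n}23.png',cv2.resize(im[y0:y1,x0:x1],None,fx=6.5,fy=6.5,interpolation=cv2.INTER_CUBIC))
dtip([541.4,407,145],1)
```

```text
tip [536.9 406.4  35.2] collar [538.7 407.2 150.2] handle [539.3 407.5 190.2] tilt deg [0.9 0.4]
[ 0.84870366 -0.15959917 -1.04749677] [ 0.04591037 -0.03314001 -0.02386078]
rack coords of collar rel n -3.4432501158416873 -0.7020453205427459
tip [534.7 406.6  35.2] collar [536.6 407.5 150.2] handle [537.3 407.8 190.2] tilt deg [1.  0.4]
shift norm [-0.021  0.017  0.039] mm [-3.2  2.5  5.8] F [ 0.2 -1.1 -0.8] T [ 0.09  0.06 -0.03] clock 28.95 w 20.4
```

View pics/side23.png

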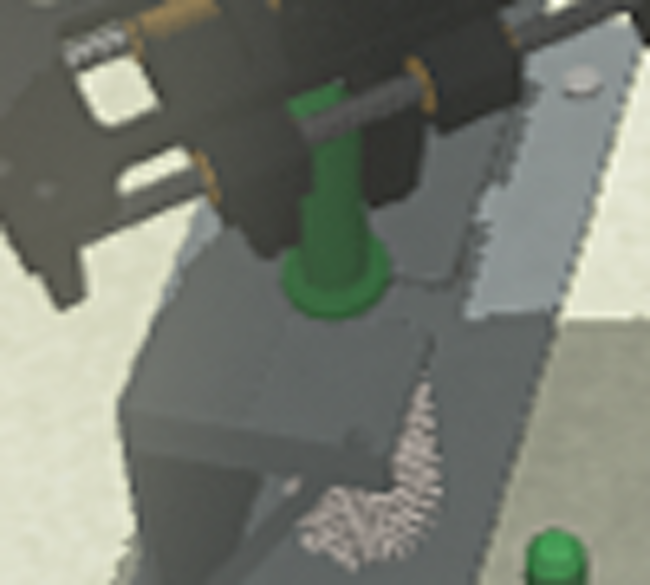

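View pics/scene23.png

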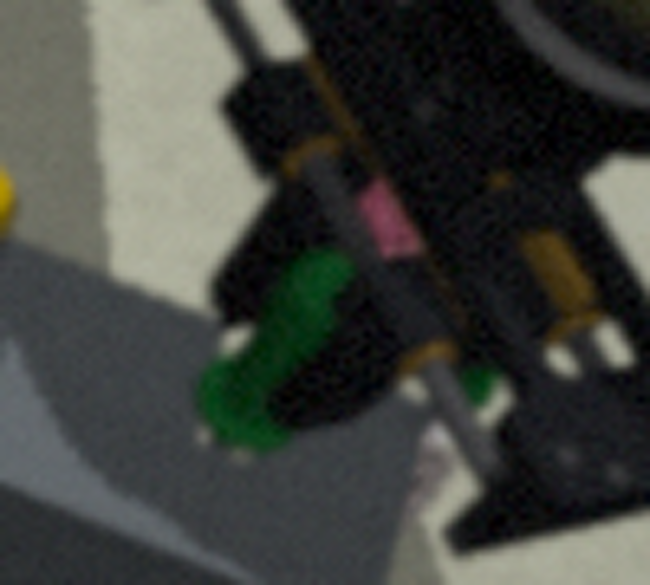

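drive_tool --increments '[{"tx": -0.018,"ty": 0.016,"tz": 0.014,"spin": 0,"grip": -1},{"tx": 0.003,"ty": 0,"tz": 0.014,"spin": 0,"grip": -1},{"tx": 0.001,"ty": 0,"tz": 0.006,"spin": 0,"grip": -1}]'

```text
clock: 29.2
tool_pos: [540.9, 408.9, 194.3]
eef_rot: [-179.4, 9.8, 143.7]
force: [0.0, 0.4, -1.0]
width: 20.1
```

Run:
```python
from h import *
dtip([541.4,407,145],1)
```

```text
tip [537.1 407.2  30.5] collar [539.2 408.  145.5] handle [539.9 408.4 185.5] tilt deg [1.  0.4]
shift norm [-0.015  0.003  0.006] mm [-2.3  0.5  0.9] F [ 0.   0.4 -1. ] T [ 0.15  0.   -0.  ] clock 29.2 w 20.1
```

drive_tool --increments '[{"tx": -0.008,"ty": 0.002,"tz": 0.008,"spin": 0,"grip": -1},{"tx": 0,"ty": 0,"tz": 0.008,"spin": 0,"grip": -1}]'

```text
clock: 29.37
tool_pos: [541.2, 408.9, 193.6]
eef_rot: [-179.4, 9.7, 143.8]
force: [-2.2, -2.4, 10.8]
width: 20.2
```

Run:
```python
from h import *
dtip([541.4,407,145],1)
```

```text
tip [537.4 407.2  29.8] collar [539.5 408.  144.8] handle [540.2 408.3 184.8] tilt deg [1.  0.4]
shift norm [-0.014  0.002  0.001] mm [-2.2  0.3  0.2] F [-2.2 -2.4 10.8] T [-0.69  0.05 -0.21] clock 29.3667 w 20.2
```

drive_tool --increments '[{"tx": 0,"ty": 0,"tz": -0.003,"spin": 0,"grip": -1},{"tx": 0,"ty": 0,"tz": 0,"spin": 0,"grip": -0.4},{"tx": 0,"ty": 0,"tz": 0,"spin": 0,"grip": 0},{"tx": 0,"ty": 0,"tz": 0,"spin": 0,"grip": 0},{"tx": 0,"ty": 0,"tz": 0,"spin": 0,"grip": 0}]'

```text
clock: 29.78
tool_pos: [540.8, 409.1, 194.6]
eef_rot: [-179.4, 9.8, 143.8]
force: [0.5, -0.6, 0.2]
width: 43.7
```

Run:
```python
from h import *
dtip([541.4,407,145],1)
for n,(x0,x1,y0,y1) in {'side':(190,290,330,420),'scene':(480,580,270,360)}.items():
    im=r.grab_frame(n)
    cv2.imwrite(f'pics/{n}24.png',cv2.resize(im[y0:y1,x0:x1],None,fx=6.5,fy=6.5,interpolation=cv2.INTER_CUBIC))
im=r.grab_frame('wrist');cv2.imwrite('pics/w24.png',im)
```

```text
tip [537.1 407.5  30.8] collar [539.1 408.3 145.8] handle [539.8 408.6 185.8] tilt deg [1.  0.4]
shift norm [-0.016  0.002  0.008] mm [-2.4  0.3  1.2] F [ 0.5 -0.6  0.2] T [ 0.07 -0.01 -0.03] clock 29.7833 w 43.7
```

View pics/side24.png

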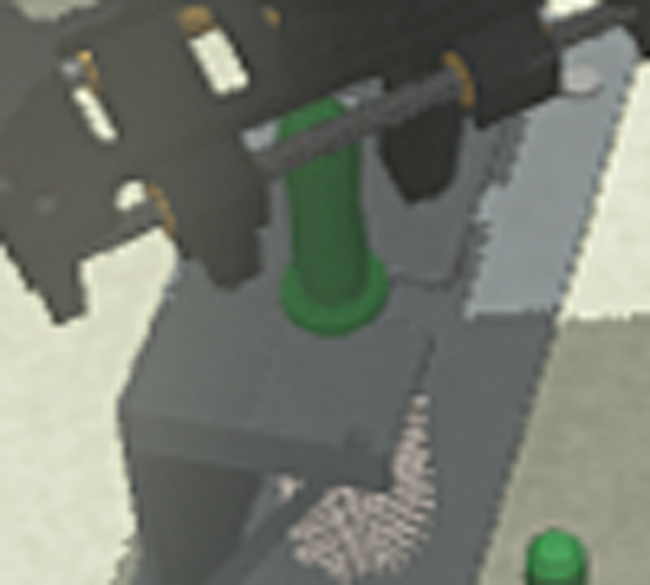

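View pics/w24.png

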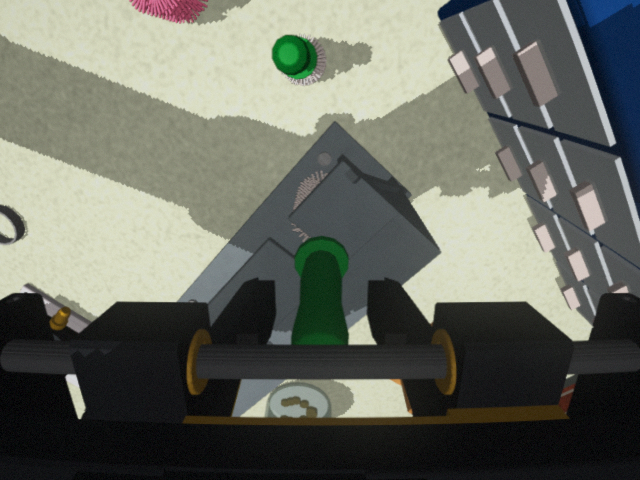

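drive_tool --increments '[{"tx": -0.009,"ty": 0,"tz": -0.05,"spin": 0,"grip": 0.1},{"tx": -0.014,"ty": 0,"tz": -0.08,"spin": 0,"grip": 0.1},{"tx": -0.014,"ty": 0,"tz": -0.08,"spin": 0,"grip": 0.1},{"tx": -0.014,"ty": 0,"tz": -0.08,"spin": 0,"grip": 0.1}]'

```text
clock: 30.27
tool_pos: [540.5, 408.2, 239.7]
eef_rot: [-179.1, 9.7, 143.9]
force: [-0.4, 0.5, 0.0]
width: 48.3
```

Run:
```python
from h import *
delta([541,409,330])
```

```text
pos [540.5 408.2 239.7] rot [-179.1    9.7  143.9] delta mm [-15.2  -0.4 -89. ] norm [-0.101 -0.003 -0.594] F [-0.4  0.5  0. ] w 48.3
```

Clear of the handle; go up and back toward the robot, then check everything.

drive_tool --increments '[{"tx": -0.03,"ty": 0,"tz": -0.18,"spin": 0,"grip": 0.1},{"tx": -0.035,"ty": 0,"tz": -0.2,"spin": 0,"grip": 0.1},{"tx": -0.035,"ty": 0,"tz": -0.2,"spin": 0,"grip": 0.1},{"tx": 0.12,"ty": -0.12,"tz": -0.05,"spin": 0,"grip": 0.1},{"tx": 0.14,"ty": -0.16,"tz": -0.05,"spin": 0,"grip": 0.1},{"tx": 0.14,"ty": -0.16,"tz": -0.05,"spin": 0,"grip": 0.1},{"tx": 0.1,"ty": -0.1,"tz": -0.03,"spin": 0,"grip": 0.1},{"tx": 0,"ty": 0,"tz": 0,"spin": 0,"grip": 0.1},{"tx": 0,"ty": 0,"tz": 0,"spin": 0,"grip": 0.1}]'

```text
clock: 31.02
tool_pos: [426.6, 393.8, 365.5]
eef_rot: [179.5, 9.7, 143.6]
force: [1.4, 0.3, -0.4]
width: 48.5
```

Run:
```python
from h import *
for n in ['side','scene']:
    cv2.imwrite(f'pics/{n}25.png',r.grab_frame(n))
s=r.read_state();print(s['force'],s['tool_pos'],np.abs(s['qd']).max())
```

```text
[-0.02297815 -0.10953301 -0.18856778] [427.28480047 394.11992432 364.87939124] 1.5742187082545505
```

View pics/side25.png

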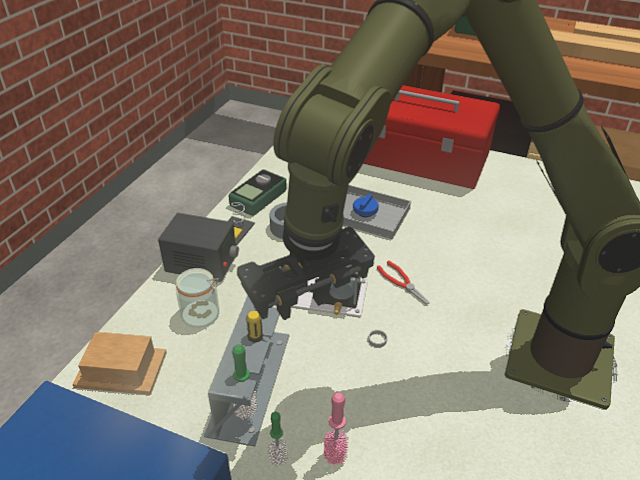

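View pics/scene25.png

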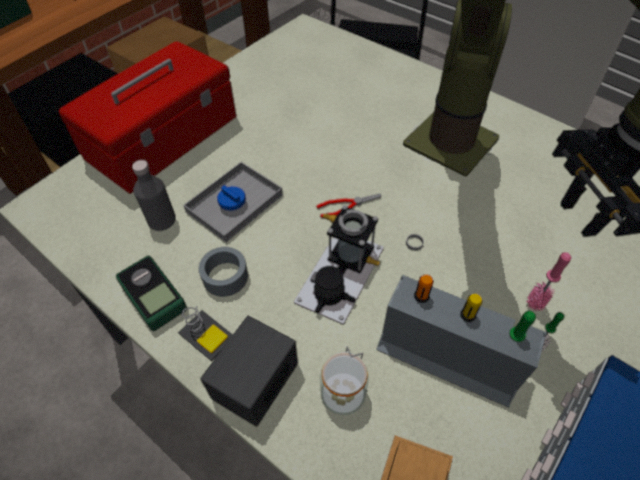

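Run:
```python
import cv2,numpy as np
a=cv2.imread('pics/scene25.png');o=cv2.imread('pics/scene0.png')
c1=cv2.resize(a[160:240,180:290],(400,291),interpolation=cv2.INTER_CUBIC);c2=cv2.resize(a[270:390,440:570],(400,369),interpolation=cv2.INTER_CUBIC);c3=cv2.resize(o[270:390,440:570],(400,369),interpolation=cv2.INTER_CUBIC)
im=np.zeros((600,800,3),np.uint8);im[:291,:400]=c1[:291];im[:369,400:]=c2;cv2.imwrite('pics/fin.png',np.hstack([np.vstack([c1,np.zeros((78,400,3),np.uint8)]),np.hstack([c2,c3])])[:, :1200]if 0 else np.vstack([np.hstack([c2,c3]),np.hstack([c1[:231],np.zeros((231,400,3),np.uint8)])]))
```

```text
(no output)
```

View pics/fin.png

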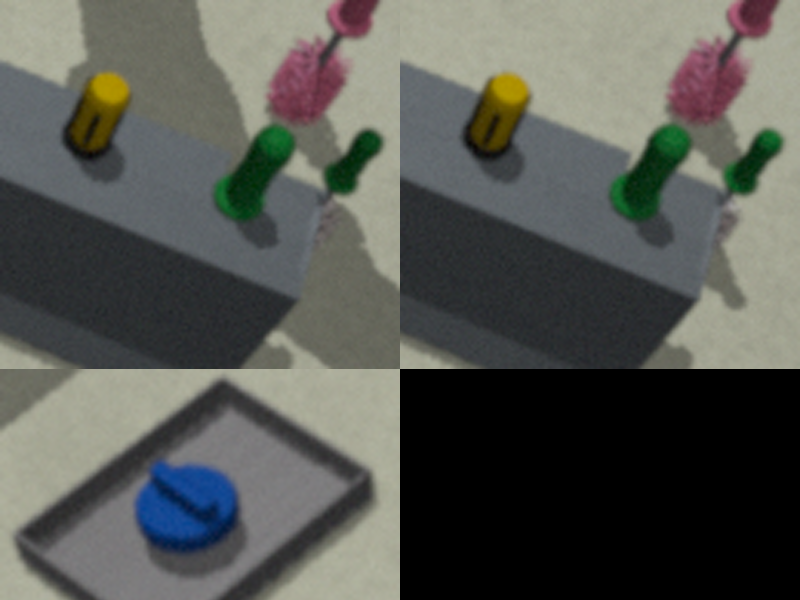

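The crops show the cap level in the tray with its rib up. The brush is upright in its notch, in the same pose as at the start, and the neighbouring tools have not moved.

```bash
python3 -c "
from workcell import r
print(r.close_job())"
```

```text
the job is handed in; nothing more can be done
None
```

I took the cap off, scrubbed the tube with two strokes and hung the brush back in its notch. I handed the job in at about 31 s of the 72 s.

- **Cap:** I turned it to the first stop, where the torque rose to 0.7 N m, then pressed it down about 6 mm with 11–22 N. Held down, it turned on to about 73 degrees, came free and lifted with only its weight. It went down in the tray at about 2 N. The last picture shows it level, rib up.
- **Scrubbing:** The tip came to rest at about 25.2 mm and 26.5 mm above the table, about 7 and 8.5 mm above the tube's floor. After each stroke it came back up into the neck, about 5 mm below the rim. No contact force showed at the bottom of either stroke.
- **Brush:** It is back in the +y-end notch, upright, with its collar on the shelf. The contact on setting down reached 10.8 N. In the before and after pictures its place matches, and so do the nut driver, the pink brush and the small green brush. The other things look unmoved in the full picture.

**Checks that disagreed:**
- The tool built up a lean of about 10 degrees over the moves, so I gripped the brush with the lean in the plane of the pads. It stayed within about 1.5 degrees of upright.
- The brush positions worked out from the arm and those seen in the cameras differed by 2 to 3 mm.
- The tip heights come from the arm's pose and were checked only roughly in the side camera.

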